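# Gauge the sawn stones and put them away

### The arm

A 6-joint arm with a two-finger parallel gripper is mounted at the origin on the work surface. World frame = base frame: x ahead of the robot, y to its left, z up, the work surface at z = 0. Lengths are in m, angles in degrees, forces in N, time in s.
With the tool pointing down it reaches from about 0.25 to 0.725 m from the base axis. Payload 9.7 kg.
Tool frame: the origin (TCP) lies at the very end of the fingers, on their centre line; the grasp point (between the pads) lies 19 mm behind it; z points along the fingers, y is the line along which they close (so a half turn about z gives the same grasp; the last joint's range is limited). The gripper opens to 85 mm and grips with 20 to 120 N. Pads are 22 mm wide; open, the fingers measure 114 mm over their backs; the gripper's body (76 mm by 85 mm) begins 54 mm behind the grasp point. The pads swing forward as they close: fully open they stand 13 mm farther back than shut.
Start: joints at [-69.328, 4.979, 10.078, 95.1, 0, 90], TCP at [0.194, -0.515, 0.231] pointing down, gripper open.
Joint ranges: [-179.16, 179.16], [-48.56, 103.87], [-65.8, 70.77], [-126.05, 130.52], [-82.76, 87.17], [-180, 180]. Speed limits (degrees/s): [127.2, 127.2, 147.25, 180, 180, 180].

### API

Orientations are given as [roll, pitch, yaw] about the fixed x, y, z axes, in that order (R = Rz(yaw) Ry(pitch) Rx(roll)).
In Python, from workcell import bot gives the robot as it stands.
- The arm moves only by the tool arm_command, never from a script. Its argument "series" is a list of rows, each a list of 4 numbers: the shift along the tool's x, y, z in m, then the turn about the tool's z in rad. A call has exactly 5 rows; each row is the pose to reach, as a shift and turn from the pose commanded when the call began, along the tool's axes at that moment; what a row does not reach only later rows make up. A row lasts 1/10 s, in which the tool goes at most 50 mm and 8.59 degrees, less where a joint would pass 70% of its speed; a pose out of reach is approached as far as the arm can. A call with a gripper value outside its range is refused whole. "hand" is the finger opening in m, from 0 to 0.0854, set as the call begins (left out, the last holds). The fingers move at their own pace and stop on an object; "grip_force" is the grip in N (left out, the last holds). Time passes only in rows, so rows that repeat a pose let the fingers close, or fill a call up. It gives the time, the measured TCP pose, the force, the opening and the grip force at its end, in the units of the state.
- bot.get_obs(): the state, without advancing time (a new reading comes with each control period).
- bot.camera(name): name is "scene" or "top"; returns a dict with "color" (384x512x3 uint8, blue, green, red), "camera_matrix" (3x3 intrinsics, pixels), "xyz" and "orientation" of the camera in the world. Camera axes: x right, y up, looking along -z (the intrinsics and any distortion apply to the point x, -y, -z); pixel columns grow to the right and rows downward; lengths in m; the calibration is good to about 2 mm. A picture is of the moment at which its call begins. There is no depth.
- bot.job_done(): hands the job in; it is judged then, once.
Trained networks look in the newest picture that a camera, given by its name, has taken for a name from the list of things; names that differ only in an ending like _2 or _b are one class to them, and where a whole thing is asked for, a point or a joint stands for the part that bears it (a point fixed in the world has none). Each returns a list of dicts, best first, with "confidence" (0 to 1); they miss things now and then, are a little off and sometimes report something else, mostly with a low value. They report only what shows in the picture. A call takes as long as a camera call. They do not tell look-alikes from the thing itself.
- bot.find_in(camera, target): "location" ([column, row] in pixels, amid what is visible of it).
- bot.mark_of(camera, target): "location" ([column, row] in pixels: a listed point, or the origin of a listed thing).
The state is a dict: "time": time; "q": joint angles; "qd": joint speeds; "joint_efforts": joint torques, N m; "ee_pos": TCP position; "tcp_rot": TCP orientation; "wrist_force": force on the tool from outside, world axes, zero at the start; "torque": the same for the moment, N m; "opening": finger opening in m; "grasp_force": force on a finger pad.
Only numpy, scipy, OpenCV 4.12 (cv2) and the standard library are available. Lean on these libraries where they do the work, as an engineer would, in place of code of your own. Each camera call takes 0.05 s, during which the arm holds its last target. There are 200 camera calls.

### The job

Put the sawn stones away. The bar of the steel height gauge shows which will fit the drawer: from the robot's side, push every stone that is low enough in under the bar, side by side, until they all stand under it together, at least half of each one past the bar and its tail still showing on the near side. Then lay these stones flat in the drawer of the wooden chest and shut it fully; a stone too tall for the bar goes back on the plywood board they came from, lying flat, and everything else on the bench stays as it is.

Things in the scene. Friction and masses are not known exactly. Their poses are not given: they have to be found in the camera images.
- stone_a: sawn grey stone block with pale veins, 90 mm long (own x), 48 mm wide (own y), on its flat underside, origin at the centre of the underside; 0.36 to 0.75 kg. The stones look alike but differ in height, 36 to 53 mm, and some are over the gauge's limit: trying it under the bar tells. One of the four may be absent
- stone_b: sawn grey stone block with pale veins, 90 mm long (own x), 48 mm wide (own y), on its flat underside, origin at the centre of the underside; 0.36 to 0.75 kg. The stones look alike but differ in height, 36 to 53 mm, and some are over the gauge's limit: trying it under the bar tells. One of the four may be absent
- stone_c: sawn grey stone block with pale veins, 90 mm long (own x), 48 mm wide (own y), on its flat underside, origin at the centre of the underside; 0.36 to 0.75 kg. The stones look alike but differ in height, 36 to 53 mm, and some are over the gauge's limit: trying it under the bar tells. One of the four may be absent
- stone_d: sawn grey stone block with pale veins, 90 mm long (own x), 48 mm wide (own y), on its flat underside, origin at the centre of the underside; 0.36 to 0.75 kg. The stones look alike but differ in height, 36 to 53 mm, and some are over the gauge's limit: trying it under the bar tells. One of the four may be absent
- gauge: bridge height gauge, fixed to the bench: flat steel base plate 6 mm thick, from 125 mm before to 85 mm behind the bar, 280 mm wide; two round posts 14 mm thick at own y = +-132 mm carry the bar, their tops 79 mm above the bench. Origin on the bench below the middle of the bar; own x points away from the robot, the way stones are pushed
- bar (a point): middle of the underside of the gauge's flat steel bar, which runs between the posts (250 mm free) along the gauge's y: 16 mm thick in x, 18 mm high, its underside 43 mm above the base plate
- board: plywood board fixed to the bench, 330 x 250 mm, 9 mm thick; the stones start on it, with the brush on its far strip. Origin on the bench, on the board's middle line; the board reaches from x = -340 mm (near the robot) to -10 mm and y = +-125 mm in its own axes. Board and chest may swap sides
- chest: low wooden chest with one drawer in its front, fixed to the bench, 280 mm deep (own x), 300 mm wide (own y), 81 mm high. Origin below its centre; its front with the handle is on the own -x side, towards the robot
- chest_drawer0 (a joint): how far the drawer is out, in m: 0 shut, up to 0.197 fully out; it slides along the chest's own -x, stays where it is left and needs only a few newtons
- chest_drawer0_handle (a point): grip point: middle of the drawer's straight steel bar handle, 11 mm thick, 120 mm long across the chest (its y), 35 mm in front of the drawer's front face, 44 mm above the bench
- drawer_floor (a point): centre of the drawer's inner floor (moves with the drawer, own axes as the chest's): inside 235 mm along x, 258 mm along y; walls 37 mm high above the floor, the front panel 46 mm. The floor is 22 mm above the bench and the chest leaves 47 mm over it when shut
- brush: paint brush with a wooden handle, 190 x 42 x 20 mm, on the far strip of the plywood board; a bystander to leave alone
- hammer: hammer, 200 mm long, lying beyond the gauge; a bystander to leave alone
- chisel: steel stone chisel, 180 mm long, lying between the robot and the gauge; a bystander to leave alone
- slate_1: flat broken slate, 120 x 80 x 28 mm, lying beyond the gauge; a bystander to leave alone
- mug: white mug, 80 mm across, 95 mm high, near the robot; a bystander to leave alone
Not all that is in view belongs to the job. Leave any orange, purple or turquoise look-alike of the stone_a alone.

How it is judged:
By the outcome, as a careful person would: the job done as asked, in the order asked, and still so for the second after the job is handed in, with the robot touching nothing.
Of stone_a, stone_b, stone_c, stone_d only 3 to 4 are there at a start; the rules pass over those that are not, and their reading is None.
At some moment in a run one of stone_a, stone_b, stone_c, stone_d may be knocked a few centimetres aside while the robot is not near it.
Once in a run the grip may slacken for a moment while it holds something.
It also fails if it takes over 210 s, if anything falls off the work surface, if the arm or the gripper's body presses on something with over 40 N, if the wrist force passes 120 N, or if a joint passes its speed limit or range.

## Working session

There is one attempt and no reset: what is moved stays moved. The work goes in short steps, Python scripts to look and compute and a tool call to move; the robot and the scene stay as the last step left them, time stands still between calls to the robot, and variables do not carry over. Pictures are saved under pics/ and viewed, at most 14 in all, crops included, and the job is handed in when it is done.

Besides the shell and the picture viewer there is one more tool, called after "Request:" as a command line: name --pt "numbers of a row" for each row, then --argument value for the rest. arm_command: Moves the arm, as the interface text tells. Its arguments: {"type":"object","properties":{"series":{"type":"array"},"hand":{"type":"number"},"grip_force":{"type":"number"}},"required":["series"]}

```bash
mkdir -p pics; ls
python3 - <<'E'
from workcell import bot
import cv2
o=bot.get_obs(); print({k:o[k] for k in('time','ee_pos','tcp_rot','opening','wrist_force')})
for n in('scene','top'):
    c=bot.camera(n); cv2.imwrite(f'pics/{n}0.png',c['color']); print(n,c['camera_matrix'],c['xyz'],c['orientation'],[k for k in c])
    for t in('stone_a','gauge','bar','board','chest','chest_drawer0_handle','drawer_floor','brush','hammer','chisel','slate_1','mug'):
        print(t,[( [round(v) for v in d['location']],round(d['confidence'],2)) for d in bot.mark_of(n,t)])
E
```

```text
pics
{'time': 0.0, 'ee_pos': array([ 0.19408365, -0.51435614,  0.23058034]), 'tcp_rot': array([-1.79922591e+02, -8.44037381e-04,  2.06721701e+01]), 'opening': 0.0854138295179949, 'wrist_force': array([ 0.53300065,  0.66916606, -0.16955132])}
scene [[413.30689283   0.         248.45316736]
 [  0.         413.30689283 196.15677819]
 [  0.           0.           1.        ]] [1.15387605 0.14775203 1.10998725] [ 31.76453341  -0.23608927 107.78554214] ['color', 'camera_matrix', 'xyz', 'orientation']
stone_a [([158, 155], 0.96), ([147, 112], 0.77), ([178, 196], 0.71), ([140, 181], 0.68), ([175, 265], 0.63), ([189, 122], 0.56)]
gauge [([137, 220], 0.66), ([260, 223], 0.59)]
bar [([258, 216], 0.55)]
board []
chest [([365, 307], 0.7)]
chest_drawer0_handle [([381, 243], 0.6)]
drawer_floor [([384, 244], 0.18)]
brush [([142, 218], 0.94), ([176, 193], 0.58)]
hammer [([210, 276], 0.56)]
chisel [([285, 174], 0.6)]
slate_1 [([273, 294], 0.65)]
mug [([229, 152], 0.56), ([272, 291], 0.33)]
top [[385.86876524   0.         260.65492065]
 [  0.         385.86876524 190.81148473]
 [  0.           0.           1.        ]] [ 0.44629762 -0.05220154  1.317476  ] [  4.56261132  -0.50247947 -91.1496968 ] ['color', 'camera_matrix', 'xyz', 'orientation']
stone_a [([359, 190], 0.97), ([357, 223], 0.89), ([388, 270], 0.75), ([294, 121], 0.74), ([320, 186], 0.73), ([350, 276], 0.71), ([324, 222], 0.65)]
gauge [([237, 179], 0.88)]
bar [([242, 177], 0.61), ([213, 129], 0.39)]
board [([336, 140], 0.96)]
chest [([136, 144], 0.86)]
chest_drawer0_handle [([134, 192], 0.6)]
drawer_floor []
brush [([342, 152], 0.79), ([242, 179], 0.33)]
hammer [([261, 124], 0.87), ([139, 141], 0.53)]
chisel [([233, 245], 0.55), ([241, 180], 0.23)]
slate_1 [([214, 130], 0.9), ([322, 224], 0.64)]
mug [([290, 250], 0.87)]
```

Run:
```python
import cv2
a=cv2.imread('pics/top0.png'); b=cv2.imread('pics/scene0.png')
cv2.imwrite('pics/t1.png',cv2.resize(a[80:310,60:440],None,fx=2.1,fy=2.1,interpolation=cv2.INTER_CUBIC))
cv2.imwrite('pics/s1.png',cv2.resize(b[60:360,80:460],None,fx=2,fy=2,interpolation=cv2.INTER_CUBIC))
```

```text
(no output)
```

View pics/t1.png

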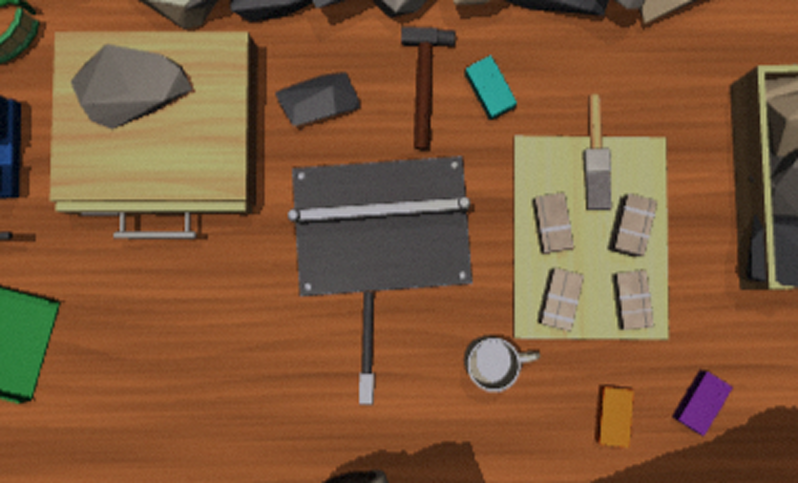

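View pics/s1.png

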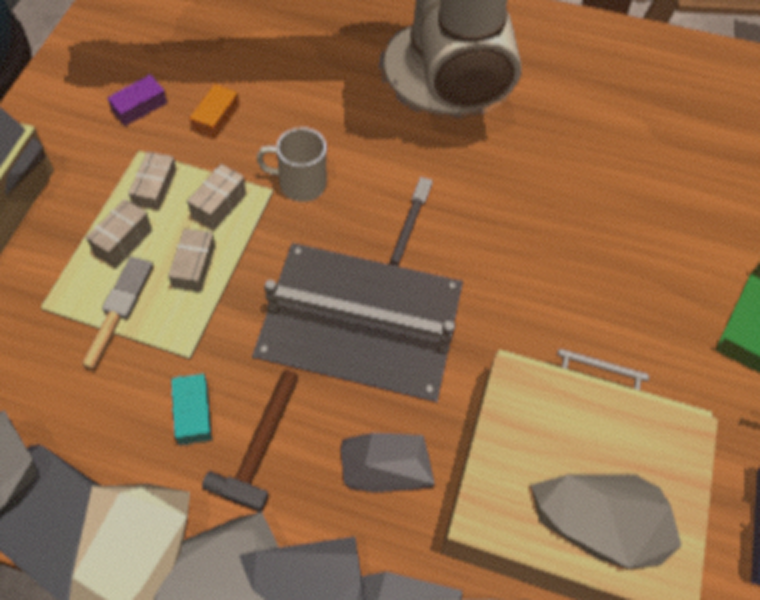

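```bash
cat > h.py <<'E'
import numpy as np, cv2
from scipy.spatial.transform import Rotation as R
from workcell import bot
def cam(n):
    c=bot.camera(n); c['R']=R.from_euler('xyz',c['orientation'],degrees=True).as_matrix(); return c
def ray(c,uv,z):
    uv=np.atleast_2d(np.float64(uv)); K=c['camera_matrix']
    d=np.c_[(uv[:,0]-K[0,2])/K[0,0],-(uv[:,1]-K[1,2])/K[1,1],-np.ones(len(uv))]@c['R'].T
    z=np.broadcast_to(z,len(uv)); return c['xyz']+d*((z-c['xyz'][2])/d[:,2])[:,None]
def proj(c,P):
    p=(np.atleast_2d(P)-c['xyz'])@c['R']; K=c['camera_matrix']
    return np.c_[K[0,2]+K[0,0]*p[:,0]/-p[:,2],K[1,2]-K[1,1]*p[:,1]/-p[:,2]]
def pose():
    o=bot.get_obs(); return np.array(o['ee_pos']),o['tcp_rot'][2],o
def plan(wps):
    """wps: (x,y,z,yaw deg). prints tool-axis shift per call, starting at measured pose"""
    p,y,o=pose(); print('t',round(o['time'],2),p.round(4),round(y,2),'op',round(o['opening'],4),'F',np.round(o['wrist_force'],1))
    for w in wps:
        w=np.array(w,float); M=R.from_euler('xyz',[180,0,y],degrees=True).as_matrix()
        d=M.T@(w[:3]-p); t=-((w[3]-y+180)%360-180)
        print(w.round(3),'->',d.round(4).tolist(),round(np.radians(t),4)); p=w[:3];y=w[3]
def stones(c,ztop=.05,save=None):
    """blocks' tops by colour: pale greyish-brown"""
    hsv=cv2.cvtColor(cv2.resize(c['color'],None,fx=4,fy=4,interpolation=cv2.INTER_CUBIC),cv2.COLOR_BGR2HSV)
    return hsv
E
python3 - <<'E'
from h import *
c=cam('top'); cr=lambda L:np.array(L)/2.1+[60,80]
f=lambda n,L,z:print(n,ray(c,cr(L),z).round(3).tolist())
f('board',[(515,137),(665,137),(668,338),(515,338)],.009)
f('gauge',[(293,168),(463,157),(471,285),(301,295)],.006)
f('posts',[(294,215),(464,203)],.079)
f('chest',[(55,32),(250,32),(248,201),(52,201)],.081)
f('handle',[(115,235),(195,235)],.044)
f('stones',[(554,222),(634,224),(562,299),(634,299)],.05)
f('chisel',[(370,292),(366,402)],.015); f('mug',[(493,362)],.095); f('brush',[(598,210),(595,95)],.02)
im=cv2.resize(c['color'][155:250,290:400],None,fx=5,fy=5,interpolation=cv2.INTER_CUBIC); cv2.imwrite('pics/c2.png',im)
hsv=cv2.cvtColor(c['color'],cv2.COLOR_BGR2HSV)
for p in [(554,230),(634,232),(562,315),(634,320),(530,180),(600,250),(600,190)]:
    q=cr([p]).round().astype(int)[0]; print(p,hsv[q[1],q[0]])
E
```

```text
board [[0.705, -0.222, 0.009], [0.7, -0.468, 0.009], [0.373, -0.459, 0.009], [0.378, -0.213, 0.009]]
gauge [[0.661, 0.142, 0.006], [0.674, -0.136, 0.006], [0.464, -0.144, 0.006], [0.454, 0.13, 0.006]]
posts [[0.576, 0.13, 0.079], [0.589, -0.132, 0.079]]
chest [[0.869, 0.498, 0.081], [0.864, 0.196, 0.081], [0.599, 0.2, 0.081], [0.604, 0.499, 0.081]]
handle [[0.553, 0.416, 0.044], [0.551, 0.291, 0.044]]
stones [[0.56, -0.274, 0.05], [0.554, -0.4, 0.05], [0.439, -0.283, 0.05], [0.437, -0.395, 0.05]]
chisel [[0.456, 0.019, 0.015], [0.283, 0.027, 0.015]]
mug [[0.348, -0.168, 0.095]]
brush [[0.581, -0.351, 0.02], [0.769, -0.353, 0.02]]
(554, 230) [ 13  44 162]
(634, 232) [  5  19 164]
(562, 315) [ 12  42 175]
(634, 320) [ 13  56 168]
(530, 180) [ 30  76 168]
(600, 250) [ 29  72 170]
(600, 190) [  7  20 112]
```

View pics/c2.png

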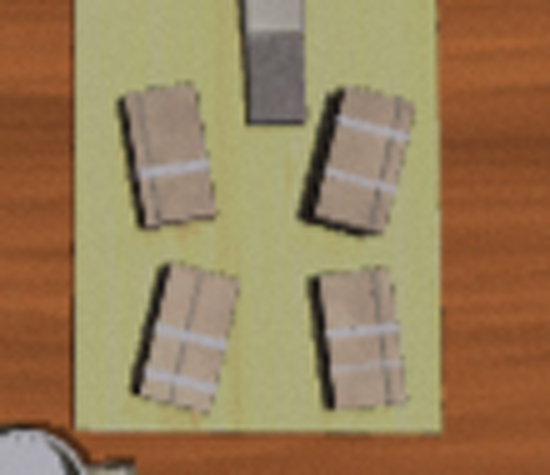

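```bash
cat >> h.py <<'E'
def find(c,zt=.053,vmin=120,xr=(.3,.75),yr=(-.5,.55)):
    s=6; big=cv2.resize(c['color'],None,fx=s,fy=s,interpolation=cv2.INTER_CUBIC); hsv=cv2.cvtColor(cv2.GaussianBlur(big,(0,0),4),cv2.COLOR_BGR2HSV)
    H,S,V=cv2.split(hsv); m=(((H<22)|(H>120))&(S<75)&(V>vmin)).astype(np.uint8)
    m=cv2.morphologyEx(m,cv2.MORPH_OPEN,np.ones((13,13),np.uint8))
    out=[]
    for k in cv2.findContours(m,cv2.RETR_EXTERNAL,cv2.CHAIN_APPROX_NONE)[0]:
        if cv2.contourArea(k)<4500: continue
        uv=(k[:,0]+.5)/s-.5; P=ray(c,uv,zt)[:,:2]
        (cx,cy),(w,h),a=cv2.minAreaRect((P*1e3).astype(np.float32))
        if not(xr[0]<cx/1e3<xr[1] and yr[0]<cy/1e3<yr[1]): continue
        if w<h: w,h,a=h,w,a+90
        a=(a+90)%180-90
        if .5<w*h/4320<1.6: out.append((cx/1e3,cy/1e3,a,w,h))
    return sorted(out)
E
python3 - <<'E'
from h import *
c=cam('top'); 
for r in find(c): print(np.round(r,3))
G=np.array([[0.661,0.142],[0.674,-0.136],[0.464,-0.144],[0.454,0.13]])
print('gauge ctr',G.mean(0))
E
```

```text
[ 0.348 -0.165 -1.201 66.007 64.003]
[ 0.437 -0.395  4.602 87.922 46.285]
[  0.44   -0.282 -15.713  89.429  46.717]
[  0.555  -0.402 -16.077  87.58   46.408]
[ 0.56  -0.273  7.932 88.879 46.005]
[ 5.86000e-01  2.10000e-02 -8.70350e+01  2.06845e+02  1.67560e+01]
gauge ctr [ 0.56325 -0.002  ]
```

Run:
```python
from h import *
plan([(.32,-.45,.15,4),(.437,-.395,.075,4),(.437,-.395,.064,4)])
```

```text
t 1.4 [ 0.1942 -0.5146  0.2313] 20.67 op 0.0851 F [-0.1  0.4 -0.3]
[ 0.32 -0.45  0.15  4.  ] -> [0.1405, -0.016, 0.0813] 0.291
[ 0.437 -0.395  0.075  4.   ] -> [0.1206, -0.0467, 0.075] -0.0
[ 0.437 -0.395  0.064  4.   ] -> [0.0, -0.0, 0.011] -0.0
```

Request:
arm_command --pt "0.03 -0.003 0.015 0.06" --pt "0.06 -0.006 0.03 0.12" --pt "0.09 -0.01 0.05 0.18" --pt "0.12 -0.013 0.07 0.24" --pt "0.14 -0.016 0.081 0.291" --hand 0 --grip_force 60

```text
time: 1.9
ee_pos: [0.3207, -0.4488, 0.1485]
tcp_rot: [-179.9, 0.0, 3.9]
wrist_force: [0.1, -0.7, -0.4]
opening: 0.0121
grasp_force: 0.0
```

Request:
arm_command --pt "0.03 -0.012 0.015 0" --pt "0.06 -0.024 0.035 0" --pt "0.09 -0.036 0.05 0" --pt "0.12 -0.047 0.065 0" --pt "0.12 -0.047 0.075 0"

```text
time: 2.4
ee_pos: [0.4384, -0.3931, 0.0738]
tcp_rot: [-179.9, 0.0, 4.2]
wrist_force: [-0.3, -0.9, -0.2]
opening: -0.0001
grasp_force: 0.0
```

Request:
arm_command --pt "0 0 0.003 0" --pt "0 0 0.006 0" --pt "0 0 0.009 0" --pt "0 0 0.011 0" --pt "0 0 0.011 0"

```text
time: 2.9
ee_pos: [0.4355, -0.3953, 0.0645]
tcp_rot: [180.0, -0.0, 3.9]
wrist_force: [0.6, 0.3, -0.7]
opening: 0.0
grasp_force: 0.0
```

Request:
arm_command --pt "0 0 0.001 0" --pt "0 0 0.002 0" --pt "0 0 0.003 0" --pt "0 0 0.004 0" --pt "0 0 0.004 0"

```text
time: 3.4
ee_pos: [0.4359, -0.3949, 0.0601]
tcp_rot: [-180.0, 0.0, 4.0]
wrist_force: [1.0, -0.2, -0.5]
opening: -0.0003
grasp_force: 0.0
```

Request:
arm_command --pt "0 0 0.001 0" --pt "0 0 0.002 0" --pt "0 0 0.003 0" --pt "0 0 0.003 0" --pt "0 0 0.003 0"

```text
time: 3.9
ee_pos: [0.4359, -0.3949, 0.0573]
tcp_rot: [-180.0, -0.0, 4.0]
wrist_force: [0.1, -0.9, 0.8]
opening: -0.0001
grasp_force: 0.0
```

Request:
arm_command --pt "0 0 0.001 0" --pt "0 0 0.002 0" --pt "0 0 0.002 0" --pt "0 0 0.002 0" --pt "0 0 0.002 0"

```text
time: 4.4
ee_pos: [0.4359, -0.3949, 0.0553]
tcp_rot: [180.0, -0.0, 4.0]
wrist_force: [-0.4, 0.4, -0.1]
opening: -0.0
grasp_force: 0.0
```

Request:
arm_command --pt "0 0 0.001 0" --pt "0 0 0.002 0" --pt "0 0 0.002 0" --pt "0 0 0.002 0" --pt "0 0 0.002 0"

```text
time: 4.9
ee_pos: [0.4359, -0.395, 0.0533]
tcp_rot: [180.0, -0.0, 4.0]
wrist_force: [-0.5, -1.2, 0.4]
opening: 0.0001
grasp_force: 0.0
```

Request:
arm_command --pt "0 0 0.001 0" --pt "0 0 0.002 0" --pt "0 0 0.002 0" --pt "0 0 0.002 0" --pt "0 0 0.002 0"

```text
time: 5.4
ee_pos: [0.4359, -0.3949, 0.0513]
tcp_rot: [-180.0, 0.0, 4.0]
wrist_force: [0.1, 0.1, 0.5]
opening: -0.0004
grasp_force: 0.0
```

Request:
arm_command --pt "0 0 -0.02 0" --pt "0.003 -0.03 -0.02 0" --pt "0.006 -0.06 -0.02 0" --pt "0.009 -0.09 -0.02 0" --pt "0.012 -0.112 -0.02 0"

```text
time: 5.9
ee_pos: [0.4399, -0.2809, 0.0714]
tcp_rot: [-180.0, -0.0, 4.0]
wrist_force: [-0.8, -0.2, 0.1]
opening: 0.0002
grasp_force: 0.0
```

Request:
arm_command --pt "0 0 0.001 0" --pt "0 0 0.003 0" --pt "0 0 0.005 0" --pt "0 0 0.007 0" --pt "0 0 0.009 0"

```text
time: 6.4
ee_pos: [0.4399, -0.283, 0.0619]
tcp_rot: [-180.0, 0.0, 3.9]
wrist_force: [-0.3, -0.5, 0.8]
opening: -0.0001
grasp_force: 0.0
```

Request:
arm_command --pt "0 0 0.001 0" --pt "0 0 0.002 0" --pt "0 0 0.003 0" --pt "0 0 0.003 0" --pt "0 0 0.003 0"

```text
time: 6.9
ee_pos: [0.4401, -0.2824, 0.0593]
tcp_rot: [180.0, -0.0, 4.0]
wrist_force: [-1.0, 0.3, -0.5]
opening: 0.0006
grasp_force: 0.0
```

Request:
arm_command --pt "0 0 0.001 0" --pt "0 0 0.002 0" --pt "0 0 0.003 0" --pt "0 0 0.003 0" --pt "0 0 0.003 0"

```text
time: 7.4
ee_pos: [0.4403, -0.2825, 0.059]
tcp_rot: [179.9, -0.1, 4.0]
wrist_force: [-7.8, 5.1, 21.0]
opening: -0.0001
grasp_force: 10.7
```

Request:
arm_command --pt "0 0 0.001 0" --pt "0 0 0.002 0" --pt "0 0 0.002 0" --pt "0 0 0.002 0" --pt "0 0 0.002 0"

```text
time: 7.9
ee_pos: [0.4403, -0.2826, 0.0589]
tcp_rot: [179.9, -0.1, 4.0]
wrist_force: [-13.2, 7.9, 37.3]
opening: 0.0001
grasp_force: 18.5
```

Request:
arm_command --pt "0 0 -0.017 0" --pt "0.03 0 -0.017 0" --pt "0.06 -0.001 -0.017 0" --pt "0.09 -0.001 -0.017 0" --pt "0.12 -0.001 -0.017 0"

```text
time: 8.4
ee_pos: [0.5609, -0.2728, 0.0713]
tcp_rot: [180.0, -0.0, 4.0]
wrist_force: [0.2, -0.8, 0.5]
opening: -0.0003
grasp_force: 0.0
```

Request:
arm_command --pt "0 0 0.001 0" --pt "0 0 0.003 0" --pt "0 0 0.005 0" --pt "0 0 0.007 0" --pt "0 0 0.009 0"

```text
time: 8.9
ee_pos: [0.5592, -0.2732, 0.0624]
tcp_rot: [180.0, -0.0, 4.0]
wrist_force: [-0.3, -0.5, 0.1]
opening: -0.0001
grasp_force: 0.0
```

Request:
arm_command --pt "0 0 0.001 0" --pt "0 0 0.002 0" --pt "0 0 0.004 0" --pt "0 0 0.004 0" --pt "0 0 0.004 0"

```text
time: 9.4
ee_pos: [0.5597, -0.273, 0.0583]
tcp_rot: [-180.0, 0.0, 4.0]
wrist_force: [-0.8, 0.7, 0.4]
opening: -0.0001
grasp_force: 0.0
```

Request:
arm_command --pt "0 0 0.001 0" --pt "0 0 0.002 0" --pt "0 0 0.003 0" --pt "0 0 0.003 0" --pt "0 0 0.003 0"

```text
time: 9.9
ee_pos: [0.5597, -0.273, 0.0552]
tcp_rot: [-180.0, 0.0, 4.0]
wrist_force: [-0.4, 0.5, -0.1]
opening: 0.0001
grasp_force: 0.0
```

Request:
arm_command --pt "0 0 0.001 0" --pt "0 0 0.002 0" --pt "0 0 0.002 0" --pt "0 0 0.002 0" --pt "0 0 0.002 0"

```text
time: 10.4
ee_pos: [0.5597, -0.273, 0.0533]
tcp_rot: [-180.0, -0.0, 4.0]
wrist_force: [0.5, 0.5, -0.7]
opening: 0.0
grasp_force: 0.0
```

Request:
arm_command --pt "0 0 0.001 0" --pt "0 0 0.002 0" --pt "0 0 0.002 0" --pt "0 0 0.002 0" --pt "0 0 0.002 0"

```text
time: 10.9
ee_pos: [0.5597, -0.273, 0.0513]
tcp_rot: [-180.0, -0.0, 4.0]
wrist_force: [-0.8, 0.5, -0.2]
opening: -0.0004
grasp_force: 0.0
```

Request:
arm_command --pt "0 0 -0.02 0" --pt "-0.003 0.03 -0.02 0" --pt "-0.007 0.065 -0.02 0" --pt "-0.01 0.1 -0.02 0" --pt "-0.014 0.128 -0.02 0"

```text
time: 11.4
ee_pos: [0.5546, -0.4034, 0.0713]
tcp_rot: [180.0, -0.0, 4.0]
wrist_force: [-0.7, -0.3, 0.8]
opening: -0.0003
grasp_force: 0.0
```

Request:
arm_command --pt "0 0 0.001 0" --pt "0 0 0.003 0" --pt "0 0 0.005 0" --pt "0 0 0.007 0" --pt "0 0 0.009 0"

```text
time: 11.9
ee_pos: [0.5549, -0.4008, 0.0623]
tcp_rot: [180.0, -0.0, 4.1]
wrist_force: [0.8, -1.1, -1.2]
opening: 0.0
grasp_force: 0.0
```

Request:
arm_command --pt "0 0 0.001 0" --pt "0 0 0.002 0" --pt "0 0 0.004 0" --pt "0 0 0.004 0" --pt "0 0 0.004 0"

```text
time: 12.4
ee_pos: [0.555, -0.401, 0.062]
tcp_rot: [179.9, -0.1, 4.0]
wrist_force: [-8.4, 7.5, 22.2]
opening: -0.0002
grasp_force: 10.6
```

```bash
cat >> h.py <<'E'
GO=np.array([.583,-.001]); GY=2.85
def g(x,y): a=np.radians(GY); return GO+[x*np.cos(a)-y*np.sin(a), x*np.sin(a)+y*np.cos(a)]
E
python3 - <<'E'
from h import *
for r in find(cam('top')): print(np.round(r,3))
s=g(-.062,.05)
plan([(.555,-.401,.10,4),(.560,-.273,.10,7.9),(.56,-.273,.014,7.9),(.56,-.273,.1,7.9),(*s,.1,GY),(*s,.014,GY)])
E
```

```text
[ 0.348 -0.165 -1.411 65.539 63.952]
[  0.439  -0.283 -15.324  89.186  48.675]
[ 0.56  -0.274  7.801 88.312 45.719]
t 12.45 [ 0.555 -0.401  0.062] 4.05 op -0.0002 F [-7.1  6.6 21.2]
[ 0.555 -0.401  0.1    4.   ] -> [-0.0, 0.0, -0.038] 0.0009
[ 0.56  -0.273  0.1    7.9  ] -> [0.0139, -0.1273, -0.0] -0.0681
[ 0.56  -0.273  0.014  7.9  ] -> [0.0, -0.0, 0.086] -0.0
[ 0.56  -0.273  0.1    7.9  ] -> [0.0, 0.0, -0.086] -0.0
[0.519 0.046 0.1   2.85 ] -> [0.0028, -0.3215, -0.0] 0.0881
[0.519 0.046 0.014 2.85 ] -> [0.0, -0.0, 0.086] -0.0
```

Request:
arm_command --pt "0 0 -0.02 0" --pt "0 0 -0.038 0" --pt "0 0 -0.038 0" --pt "0 0 -0.038 0" --pt "0 0 -0.038 0" --hand 0.075

```text
time: 12.95
ee_pos: [0.5544, -0.4012, 0.0951]
tcp_rot: [-179.9, 0.1, 4.0]
wrist_force: [0.4, 0.1, -0.3]
opening: 0.0725
grasp_force: 0.0
```

Request:
arm_command --pt "0.003 -0.03 0 -0.02" --pt "0.007 -0.065 0 -0.04" --pt "0.01 -0.1 0 -0.06" --pt "0.014 -0.127 0 -0.068" --pt "0.014 -0.127 0 -0.068"

```text
time: 13.45
ee_pos: [0.5597, -0.2709, 0.0955]
tcp_rot: [-179.9, 0.1, 8.1]
wrist_force: [0.7, -0.1, -0.1]
opening: 0.0752
grasp_force: 0.0
```

Request:
arm_command --pt "0 0 0.02 0" --pt "0 0 0.04 0" --pt "0 0 0.06 0" --pt "0 0 0.078 0" --pt "0 0 0.086 0"

```text
time: 13.95
ee_pos: [0.5584, -0.274, 0.0074]
tcp_rot: [-179.9, 0.2, 7.9]
wrist_force: [-0.1, -0.1, 0.2]
opening: 0.075
grasp_force: 0.0
```

Request:
arm_command --pt "0 0 0 0" --pt "0 0 0 0" --pt "0 0 0 0" --pt "0 0 0 0" --pt "0 0 0 0" --hand 0.03 --grip_force 80

```text
time: 14.45
ee_pos: [0.5601, -0.2743, 0.011]
tcp_rot: [180.0, -0.0, 7.9]
wrist_force: [-1.0, -0.8, 0.3]
opening: 0.0472
grasp_force: 83.4
```

Request:
arm_command --pt "0 0 -0.01 0" --pt "0 0 -0.03 0" --pt "0 0 -0.05 0" --pt "0 0 -0.07 0" --pt "0 0 -0.086 0"

```text
time: 14.95
ee_pos: [0.5599, -0.274, 0.098]
tcp_rot: [180.0, -0.0, 7.9]
wrist_force: [-0.1, -0.7, -4.2]
opening: 0.0473
grasp_force: 82.8
```

Request:
arm_command --pt "0 -0.03 0 0" --pt "0 -0.065 0 0" --pt "0.001 -0.1 0 0" --pt "0.001 -0.135 0 0" --pt "0.001 -0.17 0 0"

```text
time: 15.45
ee_pos: [0.537, -0.1041, 0.0968]
tcp_rot: [-180.0, -0.0, 7.9]
wrist_force: [-0.0, -0.3, -3.7]
opening: 0.0471
grasp_force: 83.4
```

Request:
arm_command --pt "0 -0.035 0 0.02" --pt "0.001 -0.07 0 0.04" --pt "0.001 -0.11 0 0.06" --pt "0.002 -0.14 0 0.08" --pt "0.002 -0.152 0 0.088"

```text
time: 15.95
ee_pos: [0.5187, 0.0381, 0.0969]
tcp_rot: [-179.5, -0.0, 4.1]
wrist_force: [-0.6, -0.6, -3.9]
opening: 0.0473
grasp_force: 83.8
```

Request:
arm_command --pt "0 0 0.01 0" --pt "0 0 0.03 0" --pt "0 0 0.05 0" --pt "0 0 0.065 0" --pt "0 0 0.07 0"

```text
time: 16.45
ee_pos: [0.518, 0.0349, 0.0241]
tcp_rot: [-179.6, 0.2, 3.6]
wrist_force: [-1.3, -0.0, -4.0]
opening: 0.0467
grasp_force: 83.7
```

Request:
arm_command --pt "0 0 0.005 0" --pt "0 0 0.01 0" --pt "0 0 0.013 0" --pt "0 0 0.016 0" --pt "0 0 0.017 0"

```text
time: 16.95
ee_pos: [0.5192, 0.0359, 0.0092]
tcp_rot: [-179.6, -0.0, 3.7]
wrist_force: [-0.0, 0.2, -4.2]
opening: 0.0469
grasp_force: 83.7
```

Request:
arm_command --pt "0 0 0 0.007" --pt "0 0 0 0.014" --pt "0 0 0.001 0.014" --pt "0 0 0.001 0.014" --pt "0 0 0.001 0.014"

```text
time: 17.45
ee_pos: [0.5194, 0.0321, 0.0083]
tcp_rot: [-179.4, 0.0, 3.2]
wrist_force: [0.2, -0.4, -3.3]
opening: 0.0472
grasp_force: 83.7
```

Request:
arm_command --pt "0 0 0 0" --pt "0 0 0 0" --pt "0 0 0 0" --pt "0 0 -0.02 0" --pt "0 0 -0.05 0" --hand 0.075

```text
time: 17.95
ee_pos: [0.5183, 0.0316, 0.0575]
tcp_rot: [-179.4, 0.2, 3.2]
wrist_force: [-0.2, 0.2, -0.1]
opening: 0.0748
grasp_force: 0.0
```

Request:
arm_command --pt "0 0 -0.015 0" --pt "-0.02 0 -0.015 0" --pt "-0.04 0 -0.015 0" --pt "-0.064 0 -0.015 0" --pt "-0.064 0 -0.015 0" --hand 0

```text
time: 18.45
ee_pos: [0.4537, 0.0278, 0.0734]
tcp_rot: [-179.4, 0.0, 3.2]
wrist_force: [1.0, -0.5, 0.1]
opening: 0.002
grasp_force: 0.0
```

Run:
```python
from h import *
for r in find(cam('top')): print(np.round(r,3))
a=g(-.127,.040); b=g(-.041,.040)
plan([(*a,.066,GY),(*a,.016,GY),(*b,.016,GY)])
```

```text
[ 0.348 -0.165 -1.411 65.519 63.974]
[ 0.391 -0.386  4.433 87.33  45.637]
[  0.414   0.137   1.965 134.377  34.506]
[  0.439  -0.282 -15.371  89.579  46.81 ]
[  0.555  -0.402 -15.926  87.436  46.068]
t 18.5 [0.4552 0.0279 0.0736] 3.22 op -0.0 F [ 0.1 -0.3  0.6]
[0.454 0.033 0.066 2.85 ] -> [-0.0007, -0.0048, 0.0076] 0.0064
[0.454 0.033 0.016 2.85 ] -> [0.0, -0.0, 0.05] -0.0
[0.54  0.037 0.016 2.85 ] -> [0.086, -0.0, -0.0] -0.0
```

Run:
```python
from h import *
print(bot.get_obs()['q'], bot.get_obs()['tcp_rot'])
```

```text
[  3.12923385  -8.105504   -20.16256214  77.89602808   0.5968696
 179.91230876] [-1.79403203e+02 -4.78272092e-02  3.21692037e+00]
```

Request:
arm_command --pt "0 0 0 -0.14" --pt "0 0 0 -0.28" --pt "0 0 0 -0.42" --pt "0 0 0 -0.56" --pt "0 0 0 -0.7"

```text
time: 19.0
ee_pos: [0.4565, 0.0279, 0.0733]
tcp_rot: [-179.6, -0.4, 43.7]
wrist_force: [-0.4, -0.1, -0.4]
opening: 0.0
grasp_force: 0.0
```

Request:
arm_command --pt "0 0 0 -0.14" --pt "0 0 0 -0.28" --pt "0 0 0 -0.42" --pt "0 0 0 -0.56" --pt "0 0 0 -0.7"

```text
time: 19.5
ee_pos: [0.4565, 0.0279, 0.0733]
tcp_rot: [-179.9, -0.6, 83.8]
wrist_force: [0.6, -1.1, 0.1]
opening: -0.0002
grasp_force: 0.0
```

Request:
arm_command --pt "0 0 0 -0.14" --pt "0 0 0 -0.28" --pt "0 0 0 -0.42" --pt "0 0 0 -0.56" --pt "0 0 0 -0.7"

```text
time: 20.0
ee_pos: [0.4565, 0.0279, 0.0732]
tcp_rot: [179.7, -0.5, 123.9]
wrist_force: [0.5, 0.2, -0.9]
opening: 0.0003
grasp_force: 0.0
```

Request:
arm_command --pt "0 0 0 -0.14" --pt "0 0 0 -0.28" --pt "0 0 0 -0.42" --pt "0 0 0 -0.56" --pt "0 0 0 -0.7"

```text
time: 20.5
ee_pos: [0.4565, 0.0279, 0.0733]
tcp_rot: [179.4, -0.2, 164.0]
wrist_force: [-0.3, 0.2, -0.5]
opening: 0.0
grasp_force: 0.0
```

Request:
arm_command --pt "0 0 0 -0.1" --pt "0 0 0 -0.2" --pt "0 0 0 -0.3" --pt "0 0 0 -0.335" --pt "0 0 0 -0.335"

```text
time: 21.0
ee_pos: [0.4563, 0.0279, 0.0732]
tcp_rot: [179.4, 0.0, -177.1]
wrist_force: [0.2, -0.3, -0.3]
opening: -0.0006
grasp_force: 0.0
```

Run:
```python
from h import *
a=g(-.127,.037); b=g(-.041,.037)
plan([(*a,.066,GY+180),(*a,.016,GY+180),(*b,.016,GY+180)])
```

```text
t 21.0 [0.4563 0.0279 0.0732] -177.14 op -0.0006 F [ 0.2 -0.3 -0.3]
[4.5400e-01 3.0000e-02 6.6000e-02 1.8285e+02] -> [0.0019, 0.0018, 0.0072] 0.0002
[4.5400e-01 3.0000e-02 1.6000e-02 1.8285e+02] -> [0.0, -0.0, 0.05] -0.0
[5.4000e-01 3.4000e-02 1.6000e-02 1.8285e+02] -> [-0.086, 0.0, 0.0] -0.0
```

Request:
arm_command --pt "0.001 0.007 0 0" --pt "0.001 0.007 0.01 0" --pt "0.001 0.007 0.02 0" --pt "0.001 0.007 0.03 0" --pt "0.001 0.007 0.041 0"

```text
time: 21.5
ee_pos: [0.4539, 0.0352, 0.0311]
tcp_rot: [179.4, -0.0, -177.2]
wrist_force: [-0.3, 0.5, -0.0]
opening: 0.0003
grasp_force: 0.0
```

Request:
arm_command --pt "-0.005 0 0 0" --pt "-0.013 0 0 0" --pt "-0.021 0 0 0" --pt "-0.03 0 0 0" --pt "-0.04 0 0 0"

```text
time: 22.0
ee_pos: [0.4949, 0.0372, 0.0325]
tcp_rot: [179.4, -0.0, -177.2]
wrist_force: [-2.5, -0.4, -0.1]
opening: -0.0001
grasp_force: 1.3
```

Request:
arm_command --pt "-0.01 0 0 0" --pt "-0.02 0 0 0" --pt "-0.03 0 0 0" --pt "-0.04 0 0 0" --pt "-0.045 0 0 0"

```text
time: 22.5
ee_pos: [0.5401, 0.0395, 0.0323]
tcp_rot: [179.4, 0.0, -177.2]
wrist_force: [-3.9, 0.4, 2.2]
opening: -0.0002
grasp_force: 2.2
```

Run:
```python
from h import *
a=g(-.041,.042)
plan([(*a,.033,GY+180)])
c=cam('scene'); cv2.imwrite('pics/s3.png',cv2.resize(c['color'][160:280,190:330],None,fx=4,fy=4,interpolation=cv2.INTER_CUBIC))
```

```text
t 22.5 [0.5401 0.0395 0.0323] -177.16 op -0.0002 F [-3.9  0.4  2.2]
[5.4000e-01 3.9000e-02 3.3000e-02 1.8285e+02] -> [0.0001, -0.0006, -0.0007] -0.0002
```

View pics/s3.png

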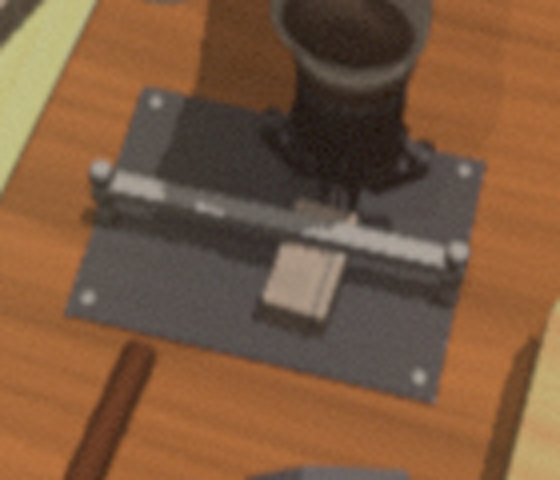

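Run:
```python
from h import *
rs=[r for r in find(cam('top')) if r[1]<-.2]
for r in rs: print(np.round(r,3))
b=g(-.06,.042); Y=184.4
plan([(*b,.033,GY+180),(.52,-.05,.11,Y),(.455,-.22,.11,Y),(.391,-.386,.09,Y),(.391,-.386,.013,Y)])
```

```text
[ 0.391 -0.386  4.408 87.377 46.069]
[  0.44   -0.282 -15.391  89.373  46.416]
[  0.556  -0.402 -15.991  87.598  46.021]
t 22.6 [0.54   0.0395 0.0323] -177.16 op 0.0 F [-0.3  1.1 -0.3]
[5.2100e-01 3.8000e-02 3.3000e-02 1.8285e+02] -> [0.0191, -0.0006, -0.0007] -0.0002
[ 5.200e-01 -5.000e-02  1.100e-01  1.844e+02] -> [0.0054, -0.0878, -0.077] -0.0271
[ 4.550e-01 -2.200e-01  1.100e-01  1.844e+02] -> [0.0779, -0.1645, -0.0] -0.0
[ 3.910e-01 -3.860e-01  9.000e-02  1.844e+02] -> [0.0765, -0.1606, 0.02] -0.0
[ 3.910e-01 -3.860e-01  1.300e-02  1.844e+02] -> [-0.0, -0.0, 0.077] -0.0
```

Request:
arm_command --pt "0.01 0 0 0" --pt "0.019 0 -0.01 0" --pt "0.019 0 -0.035 0" --pt "0.02 -0.03 -0.06 -0.015" --pt "0.024 -0.07 -0.077 -0.027" --hand 0.075

```text
time: 23.1
ee_pos: [0.5184, -0.0321, 0.1115]
tcp_rot: [179.4, 0.2, -175.4]
wrist_force: [1.6, -0.2, -0.6]
opening: 0.0722
grasp_force: 0.0
```

Request:
arm_command --pt "0.015 -0.04 0 0" --pt "0.03 -0.08 0 0" --pt "0.05 -0.12 0 0" --pt "0.065 -0.15 0 0" --pt "0.078 -0.182 0 0"

```text
time: 23.6
ee_pos: [0.4532, -0.2209, 0.108]
tcp_rot: [179.4, 0.1, -175.6]
wrist_force: [0.3, 0.5, 0.4]
opening: 0.075
grasp_force: 0.0
```

Request:
arm_command --pt "0.02 -0.04 0 0" --pt "0.04 -0.08 0.005 0" --pt "0.06 -0.12 0.01 0" --pt "0.0765 -0.161 0.02 0" --pt "0.0765 -0.161 0.02 0"

```text
time: 24.1
ee_pos: [0.388, -0.389, 0.0846]
tcp_rot: [179.4, -0.0, -175.9]
wrist_force: [-0.1, 1.3, -0.5]
opening: 0.0751
grasp_force: 0.0
```

Run:
```python
from h import *
print(bot.get_obs()['tcp_rot'])
Y=184.4
plan([(.391,-.386,.09,Y),(.391,-.386,.012,Y)])
```

```text
[ 1.79437426e+02 -3.96682246e-02 -1.75867832e+02]
t 24.1 [ 0.388  -0.389   0.0846] -175.87 op 0.0751 F [-0.1  1.3 -0.5]
[ 3.910e-01 -3.860e-01  9.000e-02  1.844e+02] -> [-0.0032, 0.0028, -0.0054] -0.0047
[ 3.910e-01 -3.860e-01  1.200e-02  1.844e+02] -> [-0.0, -0.0, 0.078] -0.0
```

Request:
arm_command --pt "-0.001 0.001 0.02 0" --pt "-0.001 0.001 0.04 0" --pt "-0.001 0.001 0.06 0" --pt "-0.001 0.001 0.073 0" --pt "-0.001 0.001 0.073 0"

```text
time: 24.6
ee_pos: [0.3908, -0.3829, 0.0111]
tcp_rot: [179.3, -0.1, -175.6]
wrist_force: [-0.5, -0.1, 0.1]
opening: 0.0752
grasp_force: 0.0
```

Request:
arm_command --pt "0 0 0 0" --pt "0 0 0 0" --pt "0 0 0 0" --pt "0 0 0 0" --pt "0 0 0 0" --hand 0.03

```text
time: 25.1
ee_pos: [0.3924, -0.385, 0.0141]
tcp_rot: [179.5, 0.1, -175.6]
wrist_force: [-0.8, 0.7, 6.9]
opening: 0.0469
grasp_force: 84.0
```

Request:
arm_command --pt "0 0 -0.01 0" --pt "0 0 -0.03 0" --pt "0 0 -0.05 0" --pt "0 0 -0.07 0" --pt "0 0 -0.09 0"

```text
time: 25.6
ee_pos: [0.3915, -0.3849, 0.1033]
tcp_rot: [179.4, -0.0, -175.6]
wrist_force: [0.5, -0.4, -3.9]
opening: 0.0467
grasp_force: 82.9
```

Run:
```python
from h import *
s=g(-.062,-.045)
plan([(.42,-.26,.1,184.4),(.49,-.12,.1,184.4),(*s,.1,GY+180),(*s,.01,GY+180)])
```

```text
t 25.6 [ 0.3915 -0.3849  0.1033] -175.61 op 0.0467 F [ 0.5 -0.4 -3.9]
[ 4.200e-01 -2.600e-01  1.000e-01  1.844e+02] -> [-0.038, 0.1223, 0.0033] -0.0003
[ 4.900e-01 -1.200e-01  1.000e-01  1.844e+02] -> [-0.0805, 0.1342, 0.0] -0.0
[ 5.2300e-01 -4.9000e-02  1.0000e-01  1.8285e+02] -> [-0.0387, 0.0682, 0.0] 0.0271
[ 5.2300e-01 -4.9000e-02  1.0000e-02  1.8285e+02] -> [0.0, -0.0, 0.09] -0.0
```

Request:
arm_command --pt "-0.01 0.025 0 0" --pt "-0.018 0.05 0 0" --pt "-0.026 0.075 0 0" --pt "-0.033 0.1 0 0" --pt "-0.038 0.122 0 0"

```text
time: 26.1
ee_pos: [0.4202, -0.2593, 0.1038]
tcp_rot: [179.4, -0.0, -175.6]
wrist_force: [-0.2, -0.6, -4.4]
opening: 0.0468
grasp_force: 83.3
```

Request:
arm_command --pt "-0.018 0.03 0 0" --pt "-0.036 0.06 0 0" --pt "-0.054 0.09 0 0" --pt "-0.07 0.12 0 0" --pt "-0.08 0.134 0 0"

```text
time: 26.6
ee_pos: [0.4902, -0.1185, 0.1053]
tcp_rot: [179.4, 0.0, -175.5]
wrist_force: [-0.3, -0.4, -4.1]
opening: 0.0471
grasp_force: 83.6
```

Request:
arm_command --pt "-0.013 0.02 0 0.01" --pt "-0.026 0.045 0 0.02" --pt "-0.039 0.068 0 0.027" --pt "-0.039 0.068 0 0.027" --pt "-0.039 0.068 0 0.027"

```text
time: 27.1
ee_pos: [0.5233, -0.0496, 0.1056]
tcp_rot: [179.4, -0.0, -177.1]
wrist_force: [-0.1, -0.4, -3.6]
opening: 0.0466
grasp_force: 83.7
```

Run:
```python
from h import *
s=g(-.062,-.045)
plan([(*s,.1,GY+180),(*s,.012,GY+180)])
```

```text
t 27.1 [ 0.5233 -0.0496  0.1056] -177.08 op 0.0466 F [-0.1 -0.4 -3.6]
[ 5.2300e-01 -4.9000e-02  1.0000e-01  1.8285e+02] -> [-0.0001, 0.0006, 0.0056] 0.0013
[ 5.2300e-01 -4.9000e-02  1.2000e-02  1.8285e+02] -> [0.0, -0.0, 0.088] -0.0
```

Request:
arm_command --pt "0 0 0.02 0" --pt "0 0 0.045 0" --pt "0 0 0.07 0" --pt "0 0 0.083 0" --pt "0 0 0.087 0"

```text
time: 27.6
ee_pos: [0.5222, -0.0497, 0.0172]
tcp_rot: [179.4, -0.2, -177.2]
wrist_force: [0.5, 0.2, -4.2]
opening: 0.0467
grasp_force: 83.6
```

Request:
arm_command --pt "0 0 0.003 0" --pt "0 0 0.005 0" --pt "0 0 0.006 0" --pt "0 0 0.006 0" --pt "0 0 0.006 0"

```text
time: 28.1
ee_pos: [0.5236, -0.0491, 0.0129]
tcp_rot: [179.4, 0.0, -177.2]
wrist_force: [0.3, -0.8, -4.5]
opening: 0.0466
grasp_force: 83.6
```

Request:
arm_command --pt "0 0 0 0" --pt "0 0 0 0" --pt "0 0 0 0" --pt "0 0 -0.02 0" --pt "0 0 -0.05 0" --hand 0.075

```text
time: 28.6
ee_pos: [0.5223, -0.0495, 0.0616]
tcp_rot: [179.4, -0.2, -177.2]
wrist_force: [1.2, 0.5, 0.1]
opening: 0.075
grasp_force: 0.0
```

Request:
arm_command --pt "0 0 -0.015 0" --pt "0.02 0 -0.015 0" --pt "0.04 0 -0.015 0" --pt "0.064 0 -0.015 0" --pt "0.064 0 -0.015 0" --hand 0

```text
time: 29.1
ee_pos: [0.4577, -0.053, 0.0775]
tcp_rot: [179.4, -0.0, -177.2]
wrist_force: [0.7, -0.4, -0.4]
opening: 0.0019
grasp_force: 0.0
```

Run:
```python
from h import *
for r in find(cam('top'),.047): print(np.round(r,3))
a=g(-.127,-.045); b=g(-.041,-.045)
plan([(*a,.025,GY+180),(*b,.025,GY+180)])
```

```text
[  0.345  -0.166 -83.481  63.746  60.452]
[ 4.25000e-01  1.20000e-02 -3.28100e+00  1.54269e+02  3.86640e+01]
[  0.44   -0.283 -15.538  90.152  46.529]
[  0.556  -0.404 -15.217  87.462  46.355]
t 29.15 [ 0.4591 -0.0531  0.0777] -177.18 op -0.0003 F [ 0.1  1.1 -0.1]
[ 4.5800e-01 -5.2000e-02  2.5000e-02  1.8285e+02] -> [0.0007, 0.0008, 0.0527] -0.0005
[ 5.4400e-01 -4.8000e-02  2.5000e-02  1.8285e+02] -> [-0.086, 0.0, 0.0] -0.0
```

Request:
arm_command --pt "0.001 0.001 0.012 0" --pt "0.001 0.001 0.025 0" --pt "0.001 0.001 0.038 0" --pt "0.001 0.001 0.05 0" --pt "0.001 0.001 0.05 0"

```text
time: 29.65
ee_pos: [0.4571, -0.0513, 0.0249]
tcp_rot: [179.4, -0.2, -177.2]
wrist_force: [-0.0, -0.1, -0.1]
opening: -0.0001
grasp_force: 0.0
```

Request:
arm_command --pt "-0.005 0 0 0" --pt "-0.013 0 0 0" --pt "-0.021 0 0 0" --pt "-0.03 0 0 0" --pt "-0.04 0 0 0"

```text
time: 30.15
ee_pos: [0.4991, -0.0495, 0.0278]
tcp_rot: [179.4, -0.0, -177.2]
wrist_force: [-4.9, -0.1, 3.2]
opening: -0.0002
grasp_force: 2.6
```

Request:
arm_command --pt "-0.01 0 0 0" --pt "-0.02 0 0 0" --pt "-0.03 0 0 0" --pt "-0.04 0 0 0" --pt "-0.046 0 0 0"

```text
time: 30.65
ee_pos: [0.5454, -0.0472, 0.0276]
tcp_rot: [179.4, -0.0, -177.2]
wrist_force: [-5.1, 0.3, 4.9]
opening: -0.0001
grasp_force: 2.8
```

Request:
arm_command --pt "0.02 0 0 0" --pt "0.04 0 -0.02 0" --pt "0.05 0 -0.06 0" --pt "0.08 0 -0.1 0" --pt "0.11 0 -0.12 0"

```text
time: 31.15
ee_pos: [0.4356, -0.054, 0.1509]
tcp_rot: [179.4, 0.3, -177.1]
wrist_force: [0.3, -0.5, 0.8]
opening: 0.0
grasp_force: 0.0
```

Request:
arm_command --pt "0.02 0 0 0" --pt "0.04 0 -0.02 0" --pt "0.05 0 -0.03 0" --pt "0.05 0 -0.03 0" --pt "0.05 0 -0.03 0"

```text
time: 31.65
ee_pos: [0.3856, -0.0568, 0.1773]
tcp_rot: [179.4, 0.1, -177.2]
wrist_force: [-0.1, -0.5, 0.2]
opening: -0.0002
grasp_force: 0.0
```

Run:
```python
from h import *
print(pose()[:2])
c=cam('top'); d=cam('scene')
f=lambda c,a,b,e,g:cv2.resize(c['color'][a:b,e:g],(400,400),interpolation=cv2.INTER_CUBIC)
cv2.imwrite('pics/m4.png',np.hstack([f(c,135,235,190,290),f(d,160,280,190,310)]))
```

```text
(array([ 0.38558563, -0.05677653,  0.1772961 ]), np.float64(-177.16404641407397))
```

View pics/m4.png

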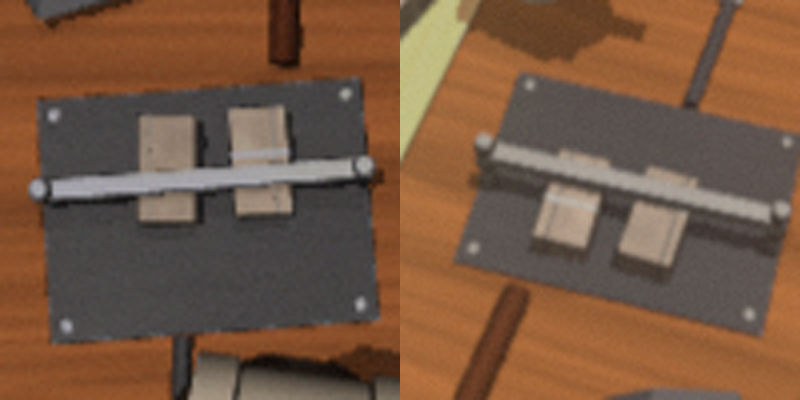

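Run:
```python
from h import *
c=cam('top')
uv=np.array([(168,116),(168,221),(258,107),(264,214)])/4+[190,135]-.375
a=np.radians(GY)
for P in ray(c,uv,.046): 
    d=P[:2]-GO; print((d@[np.cos(a),np.sin(a)]).round(4),(d@[-np.sin(a),np.cos(a)]).round(4))
m=bot.mark_of('top','chest_drawer0_handle'); print(m, ray(c,m[0]['location'],.044))
P=ray(c,[(60+115/2.1,80+235/2.1),(60+195/2.1,80+235/2.1)],.044); print(P)
plan([(.33,.10,.2,179),(.40,.33,.2,179),(.5525,.3535,.1,179),(.5525,.3535,.03,179)])
cv2.imwrite('pics/h5.png',cv2.resize(c['color'][165:215,90:180],None,fx=6,fy=6,interpolation=cv2.INTER_CUBIC))
```

```text
0.0584 0.0274
-0.0289 0.0329
0.0608 -0.0477
-0.0286 -0.0466
[{'location': [131.4, 190.9], 'confidence': 0.57}] [[0.55565206 0.36122044 0.044     ]]
[[0.55338566 0.41592148 0.044     ]
 [0.55095455 0.29056518 0.044     ]]
t 31.85 [ 0.3849 -0.0566  0.1766] -177.15 op -0.0 F [ 0.3 -0.2  0.4]
[3.30e-01 1.00e-01 2.00e-01 1.79e+02] -> [0.047, 0.1592, -0.0234] 0.0672
[  0.4    0.33   0.2  179.  ] -> [-0.066, 0.2312, 0.0] -0.0
[5.52e-01 3.54e-01 1.00e-01 1.79e+02] -> [-0.1521, 0.0262, 0.1] -0.0
[5.52e-01 3.54e-01 3.00e-02 1.79e+02] -> [0.0, -0.0, 0.07] -0.0
```

View pics/h5.png

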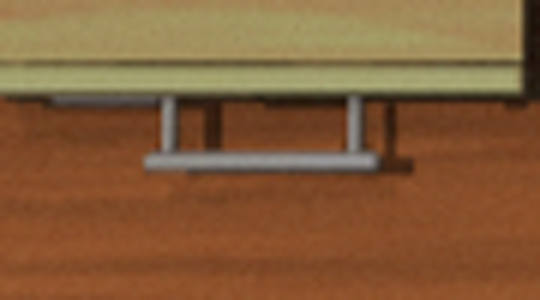

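Run:
```python
from h import *
plan([(.33,.09,.2,222),(.42,.25,.2,262),(.5525,.354,.12,269),(.5525,.354,.027,269)])
```

```text
t 31.85 [ 0.3849 -0.0566  0.1766] -177.15 op -0.0 F [ 0.3 -0.2  0.4]
[3.30e-01 9.00e-02 2.00e-01 2.22e+02] -> [0.0475, 0.1492, -0.0234] -0.6833
[4.20e-01 2.50e-01 2.00e-01 2.62e+02] -> [-0.1739, 0.0587, 0.0] -0.6981
[5.52e-01 3.54e-01 1.20e-01 2.69e+02] -> [-0.1214, -0.1167, 0.08] -0.1222
[5.52e-01 3.54e-01 2.70e-02 2.69e+02] -> [0.0, -0.0, 0.093] -0.0
```

Request:
arm_command --pt "0.01 0.03 -0.005 -0.13" --pt "0.02 0.06 -0.01 -0.27" --pt "0.03 0.09 -0.015 -0.41" --pt "0.04 0.12 -0.02 -0.55" --pt "0.0475 0.149 -0.023 -0.683" --hand 0.032

```text
time: 32.35
ee_pos: [0.3294, 0.0907, 0.202]
tcp_rot: [179.5, 0.4, -137.7]
wrist_force: [0.2, 0.2, -0.5]
opening: 0.0317
grasp_force: 0.0
```

Request:
arm_command --pt "-0.035 0.012 0 -0.14" --pt "-0.07 0.024 0 -0.28" --pt "-0.105 0.036 0 -0.42" --pt "-0.14 0.047 0 -0.56" --pt "-0.174 0.059 0 -0.698"

```text
time: 32.85
ee_pos: [0.4204, 0.2515, 0.2027]
tcp_rot: [179.8, 0.5, -97.7]
wrist_force: [0.5, -0.3, 0.9]
opening: 0.0316
grasp_force: 0.0
```

Run:
```python
from h import *
plan([(.5525,.354,.12,269),(.5525,.354,.027,269)])
```

```text
t 32.85 [0.4204 0.2515 0.2027] -97.68 op 0.0316 F [ 0.5 -0.3  0.9]
[5.52e-01 3.54e-01 1.20e-01 2.69e+02] -> [-0.1192, -0.1172, 0.0827] -0.1165
[5.52e-01 3.54e-01 2.70e-02 2.69e+02] -> [0.0, -0.0, 0.093] -0.0
```

Request:
arm_command --pt "-0.03 -0.03 0.02 -0.03" --pt "-0.06 -0.06 0.04 -0.06" --pt "-0.09 -0.09 0.06 -0.09" --pt "-0.119 -0.117 0.082 -0.116" --pt "-0.119 -0.117 0.082 -0.116"

```text
time: 33.35
ee_pos: [0.553, 0.3534, 0.1138]
tcp_rot: [179.5, 0.3, -91.3]
wrist_force: [-1.5, -0.4, -2.3]
opening: 0.0322
grasp_force: 0.0
```

Request:
arm_command --pt "0 0 0 0" --pt "0 0 0.01 0" --pt "0 0 0.02 0" --pt "0 0 0.03 0" --pt "0 0 0.03 0"

```text
time: 33.85
ee_pos: [0.5512, 0.3517, 0.0913]
tcp_rot: [179.9, 0.5, -91.4]
wrist_force: [0.6, 0.0, -0.4]
opening: 0.032
grasp_force: 0.0
```

Run:
```python
from h import *
plan([(.5525,.354,.027,269)])
c=cam('scene'); P=proj(c,pose()[0])[0].astype(int); print(P)
cv2.imwrite('pics/g6.png',cv2.resize(c['color'][P[1]-50:P[1]+50,P[0]-60:P[0]+60],None,fx=5,fy=5,interpolation=cv2.INTER_CUBIC))
```

```text
t 33.85 [0.5512 0.3517 0.0913] -91.4 op 0.032 F [ 0.6  0.  -0.4]
[5.52e-01 3.54e-01 2.70e-02 2.69e+02] -> [-0.0024, -0.0013, 0.0643] -0.0069
[384 233]
```

View pics/g6.png

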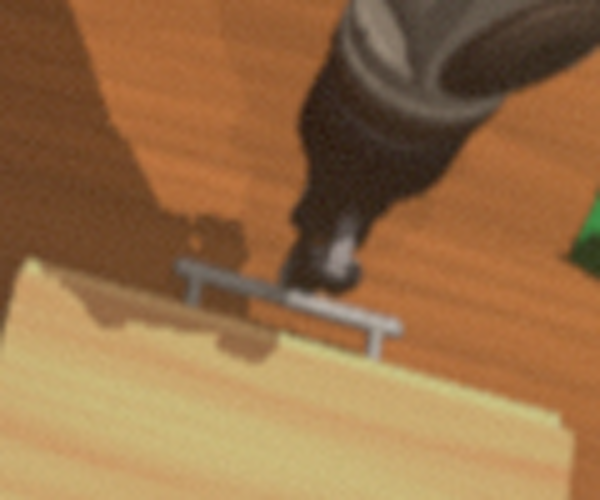

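Request:
arm_command --pt "0 -0.001 0.01 0" --pt "0 -0.001 0.02 0" --pt "0 -0.001 0.03 0" --pt "0 -0.001 0.038 0" --pt "0 -0.001 0.042 0"

```text
time: 34.4
ee_pos: [0.5526, 0.3525, 0.0491]
tcp_rot: [179.9, 0.5, -91.4]
wrist_force: [-0.0, -0.2, 0.0]
opening: 0.0318
grasp_force: 0.0
```

Request:
arm_command --pt "0 0 0.003 0" --pt "0 0 0.008 0" --pt "0 0 0.014 0" --pt "0 0 0.019 0" --pt "0 0 0.021 0"

```text
time: 34.9
ee_pos: [0.5528, 0.3528, 0.0288]
tcp_rot: [179.9, 0.6, -91.4]
wrist_force: [-0.8, -0.3, 0.1]
opening: 0.032
grasp_force: 0.0
```

Request:
arm_command --pt "0 0 0 0" --pt "0 0 0 0" --pt "0 0 0 0" --pt "0 0 0 0" --pt "0 0 0 0" --hand 0 --grip_force 30

```text
time: 35.4
ee_pos: [0.5531, 0.353, 0.0296]
tcp_rot: [179.9, 0.6, -91.4]
wrist_force: [0.2, -0.7, -1.7]
opening: 0.0097
grasp_force: 29.2
```

Request:
arm_command --pt "0 0.01 0 0" --pt "0 0.03 0 0" --pt "0 0.05 0 0" --pt "0.001 0.075 0 0" --pt "0.001 0.1 0 0"

```text
time: 35.9
ee_pos: [0.4519, 0.3543, 0.0296]
tcp_rot: [180.0, 0.6, -91.4]
wrist_force: [1.5, 0.7, -2.2]
opening: 0.0099
grasp_force: 29.7
```

Request:
arm_command --pt "0 0.025 0 0" --pt "0 0.05 0 0" --pt "0 0.07 0 0" --pt "0.001 0.085 0 0" --pt "0.001 0.095 0 0"

```text
time: 36.4
ee_pos: [0.3568, 0.3556, 0.0296]
tcp_rot: [179.9, 0.6, -91.4]
wrist_force: [0.2, 0.2, -4.9]
opening: 0.0094
grasp_force: 29.5
```

Request:
arm_command --pt "0 0 0 0" --pt "0 0 0 0" --pt "0 0 0 0" --pt "0 0 0 0" --pt "0 0 0 0" --hand 0.032

```text
time: 36.9
ee_pos: [0.3585, 0.3557, 0.0298]
tcp_rot: [179.9, 0.6, -91.4]
wrist_force: [0.6, 0.2, -0.5]
opening: 0.032
grasp_force: 0.0
```

Request:
arm_command --pt "0 0 -0.02 0" --pt "0 0 -0.05 0" --pt "0 0 -0.09 0" --pt "0 0 -0.13 0" --pt "0 0 -0.16 0"

```text
time: 37.4
ee_pos: [0.3586, 0.3542, 0.1924]
tcp_rot: [-180.0, 0.7, -91.4]
wrist_force: [0.4, 0.9, 0.3]
opening: 0.032
grasp_force: 0.0
```

Run:
```python
from h import *
b=g(-.025,-.0465)
plan([(.34,.2,.2,228),(.40,.02,.2,GY+180),(*g(-.05,.032),.1,GY+180)])
print(bot.get_obs()['tcp_rot'])
```

```text
t 37.4 [0.3586 0.3542 0.1924] -91.41 op 0.032 F [0.4 0.9 0.3]
[3.40e-01 2.00e-01 2.00e-01 2.28e+02] -> [0.1546, 0.0148, -0.0076] 0.7085
[4.0000e-01 2.0000e-02 2.0000e-01 1.8285e+02] -> [0.0936, -0.165, -0.0] 0.788
[5.3100e-01 2.8000e-02 1.0000e-01 1.8285e+02] -> [-0.1317, 0.0019, 0.1] -0.0
[-179.97739045    0.67692223  -91.40838668]
```

Run:
```python
from h import *
b=g(-.025,.0325)
plan([(.34,.2,.2,229),(.40,.04,.2,191),(*b,.1,179),(*b,.014,179)])
```

```text
t 37.4 [0.3586 0.3542 0.1924] -91.41 op 0.032 F [0.4 0.9 0.3]
[3.40e-01 2.00e-01 2.00e-01 2.29e+02] -> [0.1546, 0.0148, -0.0076] 0.691
[4.00e-01 4.00e-02 2.00e-01 1.91e+02] -> [0.0814, -0.1503, -0.0] 0.6632
[5.56e-01 3.00e-02 1.00e-01 1.79e+02] -> [-0.1517, -0.0394, 0.1] 0.2094
[5.56e-01 3.00e-02 1.40e-02 1.79e+02] -> [0.0, -0.0, 0.086] -0.0
```

Request:
arm_command --pt "0.03 0.003 0 0.13" --pt "0.06 0.006 0 0.27" --pt "0.09 0.009 0 0.41" --pt "0.12 0.012 0 0.55" --pt "0.155 0.015 -0.008 0.69" --hand 0.07

```text
time: 37.9
ee_pos: [0.339, 0.1983, 0.1954]
tcp_rot: [179.6, 0.4, -131.2]
wrist_force: [0.2, 0.6, 0.4]
opening: 0.07
grasp_force: 0.0
```

Request:
arm_command --pt "0.016 -0.03 0 0.13" --pt "0.032 -0.06 0 0.27" --pt "0.05 -0.09 0 0.4" --pt "0.065 -0.12 0 0.54" --pt "0.081 -0.15 0 0.663"

```text
time: 38.4
ee_pos: [0.4002, 0.0384, 0.1947]
tcp_rot: [179.4, 0.1, -169.3]
wrist_force: [0.7, 0.4, 0.5]
opening: 0.0704
grasp_force: 0.0
```

Request:
arm_command --pt "-0.03 -0.008 0.02 0.04" --pt "-0.06 -0.016 0.04 0.08" --pt "-0.09 -0.024 0.06 0.12" --pt "-0.12 -0.032 0.08 0.16" --pt "-0.152 -0.039 0.1 0.21"

```text
time: 38.9
ee_pos: [0.5576, 0.0314, 0.0933]
tcp_rot: [179.4, -0.1, 178.9]
wrist_force: [0.6, 0.8, -0.1]
opening: 0.0701
grasp_force: 0.0
```

Run:
```python
from h import *
b=g(-.025,.0325)
plan([(*b,.1,179),(*b,.014,179)])
```

```text
t 38.9 [0.5576 0.0314 0.0933] 178.92 op 0.0701 F [ 0.6  0.8 -0.1]
[5.56e-01 3.00e-02 1.00e-01 1.79e+02] -> [0.0011, -0.0012, -0.0067] -0.0014
[5.56e-01 3.00e-02 1.40e-02 1.79e+02] -> [0.0, -0.0, 0.086] -0.0
```

Request:
arm_command --pt "0.002 -0.001 0 0" --pt "0.002 -0.001 0.02 0" --pt "0.002 -0.001 0.04 0" --pt "0.002 -0.001 0.06 0" --pt "0.002 -0.001 0.077 0"

```text
time: 39.4
ee_pos: [0.5538, 0.0316, 0.0168]
tcp_rot: [179.4, -0.1, 179.1]
wrist_force: [-0.8, 0.1, 0.4]
opening: 0.0702
grasp_force: 0.0
```

Request:
arm_command --pt "0 0 0 0" --pt "0 0 0 0" --pt "0 0 0 0" --pt "0 0 0 0" --pt "0 0 0 0" --hand 0.03 --grip_force 40

```text
time: 39.9
ee_pos: [0.5543, 0.0317, 0.0176]
tcp_rot: [179.4, -0.0, 179.1]
wrist_force: [-0.5, 0.4, -3.9]
opening: 0.0472
grasp_force: 41.8
```

Request:
arm_command --pt "0.01 0 0 0" --pt "0.025 0 0 0" --pt "0.045 0 0 0" --pt "0.065 0 0 0" --pt "0.08 0 0 0"

```text
time: 40.4
ee_pos: [0.4729, 0.0331, 0.0175]
tcp_rot: [179.4, -0.0, 179.1]
wrist_force: [0.6, 0.3, -3.5]
opening: 0.0473
grasp_force: 41.9
```

Request:
arm_command --pt "0 0 0 0" --pt "0 0 0 0" --pt "0 0 0 0" --pt "-0.02 0 0 0" --pt "-0.039 0 0 0" --hand 0.07

```text
time: 40.9
ee_pos: [0.5145, 0.0325, 0.0176]
tcp_rot: [179.4, 0.0, 179.1]
wrist_force: [0.4, -0.1, -0.6]
opening: 0.0699
grasp_force: 0.0
```

Request:
arm_command --pt "0 0 0.003 0" --pt "0 0 0.003 0" --pt "0 0 0.003 0" --pt "0 0 0.003 0" --pt "0 0 0.003 0" --hand 0.03 --grip_force 80

```text
time: 41.4
ee_pos: [0.5127, 0.0325, 0.014]
tcp_rot: [179.4, -0.1, 179.1]
wrist_force: [1.3, 0.7, -3.0]
opening: 0.047
grasp_force: 82.6
```

Request:
arm_command --pt "0 0 0 0" --pt "0 0 -0.01 0" --pt "0 0 -0.03 0" --pt "0 0 -0.06 0" --pt "0 0 -0.1 0"

```text
time: 41.9
ee_pos: [0.5119, 0.0313, 0.1143]
tcp_rot: [179.4, -0.3, 179.1]
wrist_force: [1.6, 0.7, -4.5]
opening: 0.0469
grasp_force: 82.6
```

Run:
```python
from h import *
plan([(.50,.17,.13,179),(.50,.30,.13,179),(.50,.30,.033,179)])
c=cam('top'); cv2.imwrite('pics/d7.png',cv2.resize(c['color'][110:270,70:290],None,fx=3.6,fy=3.6,interpolation=cv2.INTER_CUBIC))
```

```text
t 41.9 [0.5119 0.0313 0.1143] 179.06 op 0.0469 F [ 1.6  0.7 -4.5]
[5.00e-01 1.70e-01 1.30e-01 1.79e+02] -> [0.0142, 0.1384, -0.0157] 0.001
[5.00e-01 3.00e-01 1.30e-01 1.79e+02] -> [0.0023, 0.13, 0.0] -0.0
[5.00e-01 3.00e-01 3.30e-02 1.79e+02] -> [0.0, -0.0, 0.097] -0.0
```

View pics/d7.png

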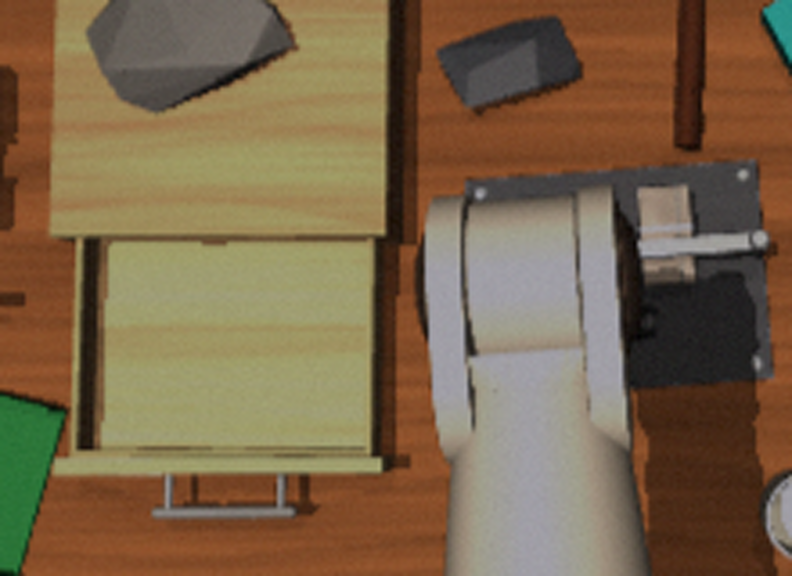

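Request:
arm_command --pt "0.003 0.02 -0.005 0" --pt "0.006 0.05 -0.01 0" --pt "0.009 0.08 -0.015 0" --pt "0.012 0.11 -0.016 0" --pt "0.014 0.138 -0.016 0"

```text
time: 42.45
ee_pos: [0.5012, 0.1707, 0.1325]
tcp_rot: [179.4, -0.0, 179.1]
wrist_force: [0.2, -0.3, -4.5]
opening: 0.0467
grasp_force: 83.0
```

Request:
arm_command --pt "0 0.03 0 0" --pt "0.001 0.06 0 0" --pt "0.001 0.09 0 0" --pt "0.002 0.12 0 0" --pt "0.002 0.13 0 0"

```text
time: 42.95
ee_pos: [0.5012, 0.3018, 0.1331]
tcp_rot: [179.4, -0.1, 179.2]
wrist_force: [-1.3, -1.0, -4.8]
opening: 0.0467
grasp_force: 83.3
```

Request:
arm_command --pt "0 0 0.015 0" --pt "0 0 0.035 0" --pt "0 0 0.055 0" --pt "0 0 0.075 0" --pt "0 0 0.085 0"

```text
time: 43.45
ee_pos: [0.5006, 0.2985, 0.0453]
tcp_rot: [179.5, -0.2, 179.0]
wrist_force: [-0.1, -1.4, -5.2]
opening: 0.0469
grasp_force: 83.3
```

Run:
```python
from h import *
plan([(.50,.30,.033,179)])
```

```text
t 43.45 [0.5006 0.2985 0.0453] 179.0 op 0.0469 F [-0.1 -1.4 -5.2]
[5.00e-01 3.00e-01 3.30e-02 1.79e+02] -> [0.0006, 0.0015, 0.0123] 0.0
```

Request:
arm_command --pt "0 0 0.005 0" --pt "0 0 0.01 0" --pt "0 0 0.014 0" --pt "0 0 0.015 0" --pt "0 0 0.015 0"

```text
time: 43.95
ee_pos: [0.5018, 0.3006, 0.0334]
tcp_rot: [179.4, -0.0, 179.1]
wrist_force: [-0.7, 0.9, -4.0]
opening: 0.047
grasp_force: 83.3
```

Request:
arm_command --pt "0 0 0 0" --pt "0 0 0 0" --pt "0 0 0 0" --pt "0 0 -0.01 0" --pt "0 0 -0.03 0" --hand 0.07

```text
time: 44.45
ee_pos: [0.501, 0.2998, 0.0628]
tcp_rot: [179.5, -0.2, 179.1]
wrist_force: [0.4, -0.3, 1.0]
opening: 0.0702
grasp_force: 0.0
```

Request:
arm_command --pt "0 0 -0.03 0" --pt "0 0 -0.06 0" --pt "0 0 -0.09 0" --pt "0 0 -0.1 0" --pt "0 0 -0.1 0"

```text
time: 44.95
ee_pos: [0.5025, 0.2996, 0.1651]
tcp_rot: [179.3, 0.1, 179.1]
wrist_force: [0.5, -1.0, 1.0]
opening: 0.07
grasp_force: 0.0
```

Run:
```python
from h import *
b=g(-.027,-.0466)
plan([(.50,.14,.16,182),(*b,.14,182),(*b,.0165,182)])
```

```text
t 44.95 [0.5025 0.2996 0.1651] 179.06 op 0.07 F [ 0.5 -1.   1. ]
[5.00e-01 1.40e-01 1.60e-01 1.82e+02] -> [-0.0001, -0.1596, 0.0051] -0.0513
[ 5.58e-01 -4.90e-02  1.40e-01  1.82e+02] -> [-0.0517, -0.1908, 0.02] -0.0
[ 5.58e-01 -4.90e-02  1.60e-02  1.82e+02] -> [0.0, -0.0, 0.1235] -0.0
```

Request:
arm_command --pt "0 -0.03 0 -0.01" --pt "0 -0.07 0 -0.02" --pt "0 -0.11 0 -0.04" --pt "0 -0.14 0.005 -0.051" --pt "0 -0.16 0.005 -0.051"

```text
time: 45.45
ee_pos: [0.4981, 0.1371, 0.1542]
tcp_rot: [179.5, -0.2, -178.1]
wrist_force: [1.1, -0.2, -0.6]
opening: 0.07
grasp_force: 0.0
```

Request:
arm_command --pt "-0.01 -0.04 0.005 0" --pt "-0.02 -0.08 0.01 0" --pt "-0.03 -0.12 0.015 0" --pt "-0.045 -0.16 0.02 0" --pt "-0.052 -0.191 0.02 0"

```text
time: 45.95
ee_pos: [0.5573, -0.0518, 0.1317]
tcp_rot: [179.4, -0.2, -178.1]
wrist_force: [-1.0, 1.2, 0.3]
opening: 0.0701
grasp_force: 0.0
```

Request:
arm_command --pt "0 0 0 0" --pt "0 0 0 0" --pt "0 0 0.02 0" --pt "0 0 0.04 0" --pt "0 0 0.05 0"

```text
time: 46.45
ee_pos: [0.5564, -0.0479, 0.0822]
tcp_rot: [179.4, -0.2, -177.9]
wrist_force: [-0.1, 0.3, -0.3]
opening: 0.0699
grasp_force: 0.0
```

Run:
```python
from h import *
b=g(-.027,-.0466)
plan([(*b,.0165,182)])
```

```text
t 46.45 [ 0.5564 -0.0479  0.0822] -177.94 op 0.0699 F [-0.1  0.3 -0.3]
[ 5.58e-01 -4.90e-02  1.60e-02  1.82e+02] -> [-0.0019, -0.0011, 0.0657] 0.0011
```

Request:
arm_command --pt "0 -0.001 0.015 0" --pt "0 -0.001 0.03 0" --pt "0 -0.001 0.045 0" --pt "0 -0.001 0.06 0" --pt "0 -0.001 0.067 0"

```text
time: 46.95
ee_pos: [0.5569, -0.0493, 0.0154]
tcp_rot: [179.4, -0.1, -178.0]
wrist_force: [-0.7, -0.3, -1.2]
opening: 0.0698
grasp_force: 0.0
```

Request:
arm_command --pt "0 0 0 0" --pt "0 0 0 0" --pt "0 0 0 0" --pt "0 0 0 0" --pt "0 0 0 0" --hand 0.03 --grip_force 40

```text
time: 47.45
ee_pos: [0.5577, -0.0494, 0.0176]
tcp_rot: [179.4, -0.0, -178.0]
wrist_force: [0.0, 1.2, -2.5]
opening: 0.0476
grasp_force: 41.6
```

Request:
arm_command --pt "0.01 0 0 0" --pt "0.025 0 0 0" --pt "0.045 0 0 0" --pt "0.065 0 0 0" --pt "0.08 0 0 0"

```text
time: 47.95
ee_pos: [0.4763, -0.0523, 0.0176]
tcp_rot: [179.4, -0.0, -178.0]
wrist_force: [0.0, 0.8, -2.2]
opening: 0.0472
grasp_force: 41.6
```

Request:
arm_command --pt "0 0 0 0" --pt "0 0 0 0" --pt "0 0 0 0" --pt "-0.02 0 0 0" --pt "-0.041 0 0 0" --hand 0.07

```text
time: 48.45
ee_pos: [0.5197, -0.0508, 0.0176]
tcp_rot: [179.4, 0.0, -178.0]
wrist_force: [0.5, -0.7, 0.7]
opening: 0.0699
grasp_force: 0.0
```

Request:
arm_command --pt "0 0 0.003 0" --pt "0 0 0.003 0" --pt "0 0 0.003 0" --pt "0 0 0.003 0" --pt "0 0 0.003 0" --hand 0.03 --grip_force 80

```text
time: 48.95
ee_pos: [0.5182, -0.0507, 0.0142]
tcp_rot: [179.4, -0.0, -178.0]
wrist_force: [0.6, 0.0, -2.3]
opening: 0.0468
grasp_force: 82.5
```

Request:
arm_command --pt "0 0 0 0" --pt "0 0 -0.01 0" --pt "0 0 -0.03 0" --pt "0 0 -0.06 0" --pt "0 0 -0.1 0"

```text
time: 49.45
ee_pos: [0.5173, -0.0517, 0.1144]
tcp_rot: [179.4, -0.2, -178.0]
wrist_force: [1.3, -0.4, -3.5]
opening: 0.0466
grasp_force: 82.1
```

Run:
```python
from h import *
plan([(.50,.13,.14,179),(.50,.3,.14,179),(.50,.40,.14,179),(.50,.40,.034,179)])
```

```text
t 49.45 [ 0.5173 -0.0517  0.1144] -178.02 op 0.0466 F [ 1.3 -0.4 -3.5]
[5.00e-01 1.30e-01 1.40e-01 1.79e+02] -> [0.011, 0.1822, -0.0256] 0.052
[5.00e-01 3.00e-01 1.40e-01 1.79e+02] -> [0.003, 0.17, 0.0] -0.0
[5.00e-01 4.00e-01 1.40e-01 1.79e+02] -> [0.0017, 0.1, 0.0] -0.0
[5.00e-01 4.00e-01 3.40e-02 1.79e+02] -> [0.0, -0.0, 0.106] -0.0
```

Request:
arm_command --pt "0.002 0.025 -0.01 0.01" --pt "0.004 0.065 -0.02 0.02" --pt "0.006 0.105 -0.026 0.03" --pt "0.009 0.145 -0.026 0.045" --pt "0.011 0.182 -0.026 0.052"

```text
time: 49.95
ee_pos: [0.5008, 0.1309, 0.1432]
tcp_rot: [179.4, -0.0, 179.0]
wrist_force: [0.9, -0.7, -3.9]
opening: 0.0467
grasp_force: 82.4
```

Request:
arm_command --pt "0 0.035 0 0" --pt "0.001 0.07 0 0" --pt "0.001 0.105 0 0" --pt "0.002 0.14 0 0" --pt "0.003 0.17 0 0"

```text
time: 50.45
ee_pos: [0.5009, 0.301, 0.1444]
tcp_rot: [179.4, -0.1, 179.0]
wrist_force: [-0.0, 0.4, -4.4]
opening: 0.0469
grasp_force: 82.5
```

Request:
arm_command --pt "0 0.03 0 0" --pt "0.001 0.06 0 0" --pt "0.002 0.085 0 0" --pt "0.002 0.1 0 0" --pt "0.002 0.1 0 0"

```text
time: 50.95
ee_pos: [0.5008, 0.4007, 0.1448]
tcp_rot: [179.4, -0.1, 179.1]
wrist_force: [-0.0, -1.1, -4.0]
opening: 0.0468
grasp_force: 82.6
```

Run:
```python
from h import *
plan([(.50,.40,.033,179)])
```

```text
t 50.95 [0.5008 0.4007 0.1448] 179.1 op 0.0468 F [-0.  -1.1 -4. ]
[5.00e-01 4.00e-01 3.30e-02 1.79e+02] -> [0.0007, -0.0007, 0.1118] 0.0017
```

Request:
arm_command --pt "0 0 0.02 0" --pt "0 0 0.045 0" --pt "0 0 0.07 0" --pt "0 0 0.09 0" --pt "0 0 0.098 0"

```text
time: 51.45
ee_pos: [0.5003, 0.3986, 0.045]
tcp_rot: [179.6, -0.2, 179.0]
wrist_force: [-0.5, 0.2, -5.0]
opening: 0.0468
grasp_force: 82.7
```

Request:
arm_command --pt "0 0 0.005 0" --pt "0 0 0.01 0" --pt "0 0 0.0135 0" --pt "0 0 0.0135 0" --pt "0 0 0.0135 0"

```text
time: 51.95
ee_pos: [0.5013, 0.4008, 0.0342]
tcp_rot: [179.4, -0.0, 179.0]
wrist_force: [-0.2, 0.6, -4.5]
opening: 0.0469
grasp_force: 82.7
```

Request:
arm_command --pt "0 0 0 0" --pt "0 0 0 0" --pt "0 0 0 0" --pt "0 0 -0.01 0" --pt "0 0 -0.03 0" --hand 0.07

```text
time: 52.45
ee_pos: [0.5005, 0.3998, 0.0632]
tcp_rot: [179.5, -0.2, 179.0]
wrist_force: [0.4, 0.9, -0.1]
opening: 0.0698
grasp_force: 0.0
```

Request:
arm_command --pt "0 0 -0.03 0" --pt "0 0 -0.07 0" --pt "0 0 -0.11 0" --pt "0 -0.02 -0.13 0" --pt "0.02 -0.05 -0.13 0"

```text
time: 52.95
ee_pos: [0.4823, 0.3503, 0.1972]
tcp_rot: [179.2, 0.2, 179.0]
wrist_force: [-0.3, -0.3, -0.5]
opening: 0.0696
grasp_force: 0.0
```

Run:
```python
from h import *
c=cam('top'); cv2.imwrite('pics/e8.png',cv2.resize(c['color'][110:270,60:400],None,fx=2.3,fy=2.3,interpolation=cv2.INTER_CUBIC))
plan([(.36,.27,.19,142),(.358,.3555,.12,91)])
print(bot.get_obs()['q'][5])
```

```text
t 53.0 [0.4781 0.3455 0.1954] 178.96 op 0.0704 F [2.2 0.5 2. ]
[  0.36   0.27   0.19 142.  ] -> [0.1167, -0.0776, 0.0054] 0.6451
[ 0.358  0.356  0.12  91.   ] -> [0.0542, 0.0661, 0.07] 0.8901
36.67109956434876
```

View pics/e8.png

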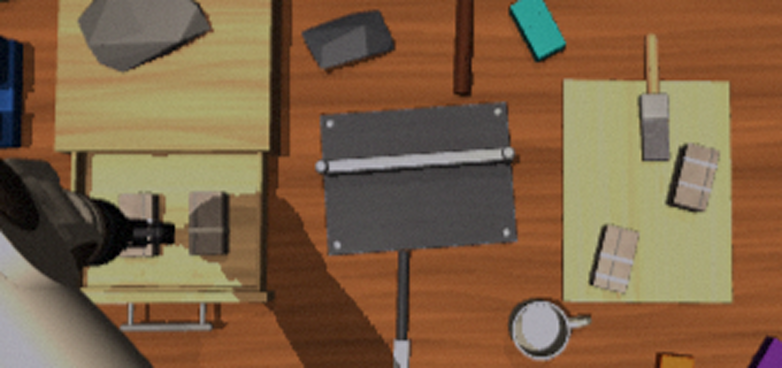

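Request:
arm_command --pt "0.04 0 0 0" --pt "0.075 0 0 0" --pt "0.11 0 0.01 0" --pt "0.14 0.004 0.03 0" --pt "0.155 0.008 0.04 0" --hand 0

```text
time: 53.5
ee_pos: [0.3233, 0.3603, 0.1533]
tcp_rot: [179.4, -0.1, 179.0]
wrist_force: [1.6, 0.7, 0.6]
opening: 0.0002
grasp_force: 0.0
```

Run:
```python
from h import *
plan([(.327,.3555,.15,179),(.327,.3555,.032,179),(.45,.354,.032,179),(.535,.353,.032,179)])
```

```text
t 53.5 [0.3233 0.3603 0.1533] 179.05 op 0.0002 F [1.6 0.7 0.6]
[3.27e-01 3.56e-01 1.50e-01 1.79e+02] -> [-0.0037, -0.0047, 0.0033] 0.0008
[3.27e-01 3.56e-01 3.20e-02 1.79e+02] -> [0.0, -0.0, 0.118] -0.0
[4.50e-01 3.54e-01 3.20e-02 1.79e+02] -> [-0.123, 0.0006, 0.0] -0.0
[5.35e-01 3.53e-01 3.20e-02 1.79e+02] -> [-0.085, 0.0005, 0.0] -0.0
```

Request:
arm_command --pt "0 -0.004 0.03 0" --pt "0 -0.004 0.06 0" --pt "0 -0.004 0.09 0" --pt "0 -0.004 0.115 0" --pt "0 -0.004 0.12 0"

```text
time: 54.0
ee_pos: [0.3242, 0.3567, 0.0313]
tcp_rot: [179.6, -0.2, 179.0]
wrist_force: [-0.5, -0.6, 0.4]
opening: 0.0003
grasp_force: 0.0
```

Request:
arm_command --pt "-0.008 0 0 0" --pt "-0.018 0 0 0" --pt "-0.03 0 0 0" --pt "-0.045 0 0 0" --pt "-0.06 0 0 0"

```text
time: 54.5
ee_pos: [0.3873, 0.357, 0.0341]
tcp_rot: [179.3, 0.0, 179.0]
wrist_force: [-2.1, 1.6, -0.2]
opening: -0.0002
grasp_force: 0.8
```

Request:
arm_command --pt "-0.015 0 0 0" --pt "-0.03 0 0 0" --pt "-0.045 0 0 0" --pt "-0.06 0 0 0" --pt "-0.075 0 0 0"

```text
time: 55.0
ee_pos: [0.4615, 0.3553, 0.0331]
tcp_rot: [179.4, -0.1, 179.0]
wrist_force: [-1.5, 0.6, 0.9]
opening: 0.0001
grasp_force: 0.8
```

Request:
arm_command --pt "-0.015 0 0 0" --pt "-0.03 0 0 0" --pt "-0.042 0 0 0" --pt "-0.052 0 0 0" --pt "-0.06 0 0 0"

```text
time: 55.5
ee_pos: [0.521, 0.3541, 0.0329]
tcp_rot: [179.4, -0.1, 179.0]
wrist_force: [-2.5, 0.2, 0.1]
opening: -0.0
grasp_force: 0.8
```

Request:
arm_command --pt "-0.004 0 0 0" --pt "-0.008 0 0 0" --pt "-0.011 0 0 0" --pt "-0.014 0 0 0" --pt "-0.014 0 0 0"

```text
time: 56.0
ee_pos: [0.5346, 0.3541, 0.0332]
tcp_rot: [179.4, -0.0, 179.0]
wrist_force: [0.1, -0.3, 0.2]
opening: 0.0001
grasp_force: 0.0
```

Push on in small steps until the stop resists.

Request:
arm_command --pt "-0.001 0 0 0" --pt "-0.002 0 0 0" --pt "-0.003 0 0 0" --pt "-0.003 0 0 0" --pt "-0.003 0 0 0"

```text
time: 56.5
ee_pos: [0.5369, 0.3541, 0.0332]
tcp_rot: [179.4, -0.1, 179.0]
wrist_force: [-4.9, -0.0, 2.4]
opening: -0.0002
grasp_force: 2.5
```

Request:
arm_command --pt "-0.001 0 0 0" --pt "-0.002 0 0 0" --pt "-0.002 0 0 0" --pt "-0.002 0 0 0" --pt "-0.002 0 0 0"

```text
time: 57.0
ee_pos: [0.537, 0.3542, 0.0332]
tcp_rot: [179.4, -0.3, 179.1]
wrist_force: [-14.4, -0.7, 7.1]
opening: -0.0001
grasp_force: 7.3
```

Request:
arm_command --pt "0.01 0 0 0" --pt "0.03 0 0 0" --pt "0.05 0 -0.02 0" --pt "0.08 0 -0.05 0" --pt "0.11 0 -0.09 0"

```text
time: 57.5
ee_pos: [0.428, 0.3542, 0.1225]
tcp_rot: [179.5, -0.1, 179.0]
wrist_force: [-0.3, 0.8, 0.8]
opening: -0.0001
grasp_force: 0.0
```

Request:
arm_command --pt "0.03 -0.03 -0.02 0" --pt "0.06 -0.06 -0.04 0" --pt "0.09 -0.1 -0.06 0" --pt "0.09 -0.13 -0.06 0" --pt "0.09 -0.15 -0.06 0"

```text
time: 58.0
ee_pos: [0.3365, 0.2046, 0.183]
tcp_rot: [179.3, 0.2, 179.0]
wrist_force: [1.2, 0.2, 0.3]
opening: 0.0002
grasp_force: 0.0
```

Request:
arm_command --pt "0 0 0 0" --pt "0 0 0 0" --pt "0 0 0 0" --pt "0 0 0 0" --pt "0 0 0 0"

```text
time: 58.5
ee_pos: [0.3368, 0.2064, 0.1814]
tcp_rot: [179.4, -0.1, 179.0]
wrist_force: [-0.4, -0.8, -0.0]
opening: 0.0
grasp_force: 0.0
```

Run:
```python
from h import *
c=cam('top'); cv2.imwrite('pics/f9.png',cv2.resize(c['color'][80:310,60:440],None,fx=2.1,fy=2.1,interpolation=cv2.INTER_CUBIC))
for r in find(c): print(np.round(r,3))
```

```text
[  0.309   0.443 -54.734 149.081  29.266]
[ 0.348 -0.165 -1.409 66.087 65.047]
[  0.44   -0.282 -15.778  89.48   46.884]
[  0.555  -0.402 -15.288  87.616  46.484]
```

View pics/f9.png

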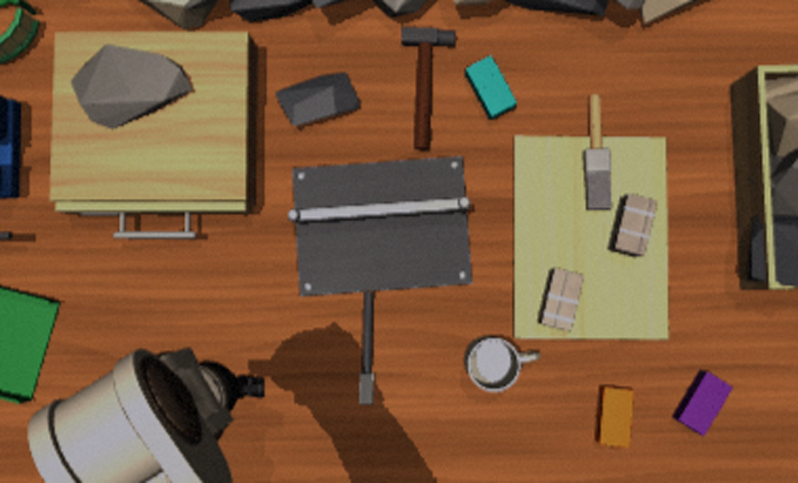

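The picture shows the drawer shut, with the handle at (155,235) as at the start. The two tall stones lie flat on the board at (562,299) and (634,224), and nothing else has moved.

```bash
python3 -c "
from workcell import bot; print(bot.job_done())"
```

```text
the job is handed in; nothing more can be done
None
```

The job is handed in at about 58 s: two of the four stones fit, stood together under the bar, and now lie in the shut drawer. The two tall ones (50 and 53 mm high by a fingertip touch on their tops, not pushed at the bar) stayed flat on the board, and nothing else was moved.

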